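Load a rinsed slide carrier into the covered sloping dryer

ROBOT

A 6-joint arm with a two-finger parallel gripper is mounted at the origin on a cart in front of the work surface, level with it; the furniture and walls round the work are solid. World frame = base frame: x ahead of the robot, y to its left, z up, the work surface at z = 0. Lengths are in m, angles in rad, forces in N, time in s.
With the tool pointing down it reaches from about 0.25 to 0.8 m from the base axis. Payload 8.5 kg.
Tool frame: the origin (TCP) lies midway between the tips of the shut fingers; the grasp point (between the pads) lies 19 mm behind it (grip_depth is the distance from the TCP to the grasp point, in m); z points along the fingers, y is the line along which they close (so a half turn about z gives the same grasp; the last joint's range is limited). The gripper opens to 85 mm and grips with 20 to 120 N. Pads are 22 mm wide; open, the fingers measure 114 mm over their backs; the gripper's body (76 mm by 85 mm) begins 54 mm behind the grasp point. The pads swing forward as they close: fully open they stand 13 mm farther back than shut.
Start: joints at [1.247, 0.238, -0.013, 1.319, 0, 1.571], TCP at [0.167, 0.498, 0.231] pointing down, gripper open.
Joint ranges: [-2.66, 2.66], [-1.03, 1.9], [-1.14, 1.46], [-1.82, 2.27], [-1.45, 1.34], [-3.14, 3.14]. Speed limits (rad/s): [2.22, 2.22, 2.79, 3.14, 3.14, 3.14].

INTERFACE

Orientations are given as [roll, pitch, yaw] about the fixed x, y, z axes, in that order (R = Rz(yaw) Ry(pitch) Rx(roll)).
In Python, from cell import state, get_image, sign_off, grip_depth gives the robot as it stands. The module is installed in compiled form; this text tells all that it offers.
- The arm moves only by the tool servo_tool, never from a script. Its argument "series" is a list of rows, each a list of 5 numbers: the closure, from 0 (fully open) to 1 (shut), then the shift along the tool's x, y, z in units of 50 mm (1.0 is 50 mm), then the turn about the tool's z in units of 0.12 rad (1.0 is 0.12 rad). In form: [[grip, tx, ty, tz, turn], ...]. A call has 1 to 5 rows; each row shifts and turns the commanded pose from where the row before left it, along the tool's axes as they then stand; what a row does not reach is not made up. A row lasts 1/10 s, in which the tool goes at most 50 mm and 8.59 degrees, less where a joint would pass 70% of its speed; a pose out of reach is approached as far as the arm can. A call with a number of a shift or a turn outside -1 to 1 is refused whole. A call with a gripper value outside its range is refused whole. The fingers move at their own pace and stop on an object; "squeeze" is the grip in N (left out, the last holds). Time passes only in rows, so rows that do not move let the fingers close. It gives the time, the measured TCP pose, the force, the opening and the grip force at its end, in the units of the state.
- state(): the state, without advancing time (a new reading comes with each control period).
- get_image(name): name is "side" or "top"; returns a dict with "img" (420x560x3 uint8, red, green, blue), "camera_matrix" (3x3 intrinsics, pixels), "k1" (the pictures are not rectified: a ray, as slopes to the right and down, at radius r is drawn at 1 + k1 r^2 times it, then the intrinsics apply), "position" and "orientation" of the camera in the world. Camera axes: x right, y up, looking along -z (the intrinsics and any distortion apply to the point x, -y, -z); pixel columns grow to the right and rows downward; lengths in m; the calibration is good to about 2 mm. A picture is of the moment at which its call begins. There is no depth.
- sign_off(): hands the job in; it is judged then, once.
The state is a dict: "t": time; "qpos": joint angles; "dq": joint speeds; "tau": joint torques, N m; "eef_pos": TCP position; "ee_rot": TCP orientation; "wrist_force": force on the tool from outside, world axes, zero at the start; "ft_torque": the same for the moment, N m; "finger_gap": finger opening in m; "gripper_force": force on a finger pad.
Only numpy, scipy, OpenCV 4.12 (cv2) and the standard library are available. Lean on these libraries where they do the work, as an engineer would, in place of code of your own. Each camera call takes 0.05 s, during which the arm holds its last target. There are 200 camera calls.

TASK

Raise the dryer's cover by its bar handle until the folding stay at its side locks, so that it stays up by itself. Lift the slide carrier out of the steel tray and set it flat on the dryer's slope, its long edge square against the ledge at the foot, keeping hold of it until it sits there, then let go. Then break the stay at its knob and bring the cover fully down over the carrier, without tipping the carrier steeply or disturbing the other things on the bench.

Things in the scene. Friction and masses are not known exactly. Their poses are not given: they have to be found in the camera images.
- dryer: White sloping bench dryer for slides, fixed, 125 deep, 170 wide, 165 mm tall at the back; grey hinged cover. Origin: middle of its underside, on the bench; x points to its back (the hinge side), y to its left, z up. The stay is on its left (+y). the slope is open once the cover is up. A monitor screen stands close behind its left corner.
- plate: The dryer's flat aluminium slope, 95 mm long, 160 mm clear between side cheeks 24 mm high, at 30 degrees. Origin on its surface, at the middle of the foot of the ledge (the ledge's inner face is x = 0; it is 12 mm high, 6 thick). x runs up the slope towards the back, y to the left, z square off the surface (up and forwards).
- cover_handle (a point): Middle of the cover's bar handle: round steel bar 10 mm thick, 110 mm long along the dryer's y, its axis 50 mm in front of the cover's front edge on two end arms (open gap of 45 mm between bar and cover). Moves with the cover, on a 200 mm radius about the hinge; from about 65 mm high when shut to 340 mm when up.
- cover_hinge (a point): Middle of the cover's hinge axis, at the top of the dryer's back wall, 165 mm above the bench; the axis runs along the dryer's y.
- cover (a joint): Angle of the cover, rad: 0 shut (sloping down 30 degrees to the front), grows as it rises; 1.62 is the stop where the stay is straight, 1.60 when the stay has locked. The 0.4 kg cover falls shut, slowed by a damper (about 1.5 s), unless the stay is locked.
- stay_knee (a joint): Knee of the two-link folding stay, rad: 0 folded (cover shut), 2.29 links straight, 2.49 locked past straight against its stop. A light spring carries it through once the cover is raised fully to its stop. To break it the knee is drawn forwards, towards the dryer's front, with about 3 N; then the cover can come down.
- stay_knob (a point): Middle of the black knob on the knee of the stay: a round peg 17 mm thick, 32 mm long along the dryer's y, sticking out at its left side, 17 mm clear of the cover's side; about 138 mm high when locked. It moves on a 70 mm radius about a pivot that lies in the dryer's frame at x = 10 mm, z = 70 mm, forwards and down to 108 mm high when shut.
- carrier_handle (a point): Middle of the strap handle of the slide carrier: a steel bar 56 long (along the carrier's x), 10 wide, 14 high, centred over the carrier 37 mm above its underside, on two posts, with 22 mm free under the bar. Carrier: aluminium plate 80 mm (x) by 130 mm (y) by 10 mm, with four glass slides, 0.15 to 0.3 kg; the same either way round.
- carrier_base (a point): Middle of the carrier's underside; z is up when it lies level, x and y as for the handle. Lying against the ledge, its long edge (along y) is down the slope and this point is 40 mm from the ledge.
- rinse_tray: Loose shallow steel tray, 113 by 203 mm (its y is the long way), rim 28 mm high, floor 2 mm thick, in which the carrier lies. Origin: middle of its underside.
- amber_bottle: Bystander: brown bottle, 60 mm across, 125 mm tall. Origin: its underside.
- stain_bottle: Bystander: small clear bottle with a black cap, 48 mm across, 85 mm tall. Origin: its underside.
- beaker: Bystander: beaker, 52 mm across, 68 mm tall. Origin: its underside.
- petri_dish: Bystander: flat round lidded dish, 57 mm across, 14 mm tall. Origin: its underside.
- timer: Bystander: white countdown timer, 60 by 68 by 20 mm. Origin: its underside.
- forceps: Bystander: steel forceps, 128 mm long, 7 mm high. Origin: its underside.

How it is judged:
On the way, in this order (a step that is already met when the one before it is completed fails the run):
1. the cover is up, its stay locked past straight, and the fingers have let go of it (value of joint stay_knee above 2.38 rad and value of joint cover above 1.5 rad and contact force between the fingers and cover below 0.1 N), for 0.3 s.
2. the carrier, still held, lies flat on the slope with its long edge against the ledge (x of carrier_base in the frame of plate between 0.036 and 0.048 m and y of carrier_base in the frame of plate between -0.018 and 0.018 m and z of carrier_base in the frame of plate between -0.004 and 0.006 m and angle between the z axis of carrier_base and the z axis of plate, either way round below 0.12 rad and angle between the x axis of carrier_base and the x axis of plate, either way round below 0.14 rad and value of joint stay_knee above 2.38 rad and value of joint cover above 1.5 rad and contact force between the fingers and carrier above 0.5 N), for 0.1 s.
3. the carrier is let go and stays on the slope against the ledge, the cover still up (x of carrier_base in the frame of plate between 0.036 and 0.046 m and y of carrier_base in the frame of plate between -0.018 and 0.018 m and z of carrier_base in the frame of plate between -0.004 and 0.004 m and angle between the z axis of carrier_base and the z axis of plate, either way round below 0.07 rad and angle between the x axis of carrier_base and the x axis of plate, either way round below 0.09 rad and value of joint stay_knee above 2.38 rad and value of joint cover above 1.5 rad and contact force between the fingers and carrier below 0.1 N), for 0.3 s.
4. the stay is broken: its knee drawn forwards past straight (value of joint stay_knee below 2.1 rad).
At the end, for the whole second after the job is handed in: The cover is down to within 3 degrees of shut; under it the carrier lies flat on the slope (within 4 degrees and 4 mm), its long edge within 6 mm of the ledge and parallel to it within 5 degrees, no more than 18 mm off the middle, untouched (value of joint cover below 0.05 rad and x of carrier_base in the frame of plate between 0.036 and 0.046 m and y of carrier_base in the frame of plate between -0.018 and 0.018 m and z of carrier_base in the frame of plate between -0.004 and 0.004 m and angle between the z axis of carrier_base and the z axis of plate, either way round below 0.07 rad and angle between the x axis of carrier_base and the x axis of plate, either way round below 0.09 rad and contact force between the fingers and carrier below 0.1 N).
It fails at once if the carrier is tipped more than 55 degrees (angle between carrier_base's own z axis and vertical above 0.96 rad).
It fails at once if a bystander is pushed more than 3 cm (distance of any of amber_bottle, stain_bottle, beaker, petri_dish, timer, forceps from where it was at the start of the episode above 0.03 m).
It fails at once if a standing bystander is tipped over (angle between any of amber_bottle, stain_bottle, beaker's own z axis and vertical above 0.5 rad).
It also fails if it takes over 69 s, if anything falls off the work surface, if the arm or the gripper's body presses on something with over 40 N, if the wrist force passes 120 N, or if a joint passes its speed limit or range.

## Working session

There is one attempt and no reset: what is moved stays moved. The work goes in short steps, Python scripts to look and compute and a tool call to move; the robot and the scene stay as the last step left them, time stands still between calls to the robot, and variables do not carry over. Pictures are saved under pics/ and viewed, at most 10 in all, crops included, and the job is handed in when it is done.

Besides the shell and the picture viewer there is one more tool, called as name([rows], argument=value, ...), one row to a line, values as JSON. servo_tool: Moves the arm, as the interface text tells. Shifts and turns lie within -1 to 1; 1 stands for 50 mm of shift or 0.12 rad of turn. Its arguments: {"type":"object","properties":{"series":{"type":"array"},"squeeze":{"type":"number"}},"required":["series"]}

```bash
mkdir -p pics
cat > h.py <<'E'
import numpy as np, cv2
from cell import state,get_image,sign_off,grip_depth
from scipy.spatial.transform import Rotation as R
def rot(o):
    o=np.array(o,float)
    if o.shape==(3,3): return o
    return (R.from_euler('xyz',o) if o.size==3 else R.from_quat(o)).as_matrix()
def snap(n,f):
    d=get_image(n); cv2.imwrite('pics/'+f,d['img'][:,:,::-1]); np.save('pics/'+n+'.npy',{k:v for k,v in d.items()},allow_pickle=True); return d
def load(n): return np.load('pics/'+n+'.npy',allow_pickle=True).item()
def ray(d,u,v):
    K=np.array(d['camera_matrix']);k=d['k1']
    p=cv2.undistortPoints(np.array([[[u,v]]],float),K,np.array([k,0,0,0,0],float))[0,0]
    return np.array(d['position']),rot(d['orientation'])@np.array([p[0],-p[1],-1])
def atz(d,u,v,z):
    o,r=ray(d,u,v); return (o+r*(z-o[2])/r[2]).round(4)
def tri(d1,p1,d2,p2):
    o1,r1=ray(d1,*p1);o2,r2=ray(d2,*p2)
    s=np.linalg.lstsq(np.c_[r1,-r2],o2-o1,rcond=None)[0]
    a=o1+s[0]*r1;b=o2+s[1]*r2
    return ((a+b)/2).round(4),np.linalg.norm(a-b).round(4)
def pix(d,P):
    c=rot(d['orientation']).T@(np.array(P)-d['position']);x=np.array([c[0],-c[1]])/-c[2]
    x=x*(1+d['k1']*(x@x));K=np.array(d['camera_matrix']);return (K[:2,:2]@x+K[:2,2]).round(1)
E
python3 - <<'E'
from h import *
for n in('side','top'):
    d=snap(n,n+'1.png');print(n,d['position'],d['orientation'],d['k1'],d['camera_matrix'])
print(state(),grip_depth)
E
```

```text
side [ 0.13918681 -0.72505762  0.8186795 ] [ 0.9056372   0.00970902 -0.46203   ] -0.09972627759489688 [[455.65843926   0.         277.31259663]
 [  0.         455.65843926 211.62971999]
 [  0.           0.           1.        ]]
top [0.44364172 0.09389656 1.30555674] [ 0.04973841 -0.01618758 -1.57421614] -0.11397340291411685 [[446.51540681   0.         280.77480045]
 [  0.         446.51540681 219.87744125]
 [  0.           0.           1.        ]]
{'t': 0.1, 'qpos': array([ 1.24699222e+00,  2.38724584e-01, -1.41585737e-02,  1.31922693e+00,
       -1.98811327e-05,  1.57081663e+00]), 'dq': array([-0.00202863, -0.00252052,  0.00251789,  0.00259246,  0.00017753,
       -0.00033833]), 'tau': array([ 7.75719927e-04, -5.39722252e+01,  3.46997631e+01,  1.34822808e-02,
        9.22203685e-05,  2.54741508e-06]), 'eef_pos': array([0.16692685, 0.49735445, 0.23074437]), 'ee_rot': array([-3.14027889e+00,  1.99077857e-05,  2.81776827e+00]), 'wrist_force': array([-0.83225026, -0.52368223,  0.14242987]), 'ft_torque': array([-0.01968305, -0.01246526,  0.00525543]), 'gripper_force': 0.0, 'finger_gap': 0.08512401027479367} 0.0187
```

View pics/side1.png

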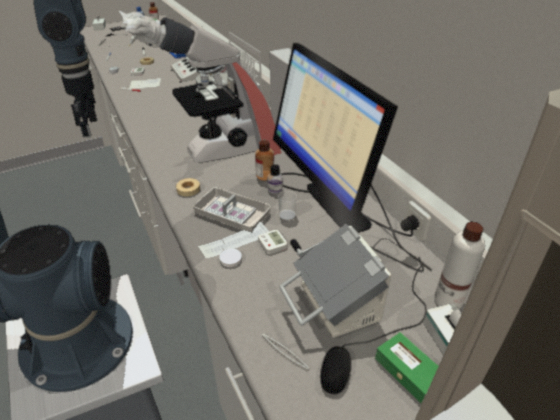

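View pics/top1.png

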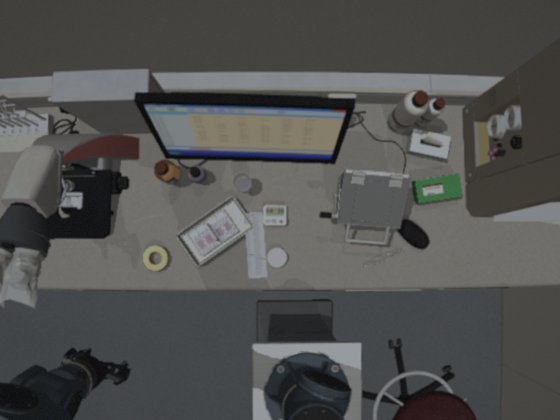

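The side view shows the dryer around (335,280) with its bar handle at about (298,300), and the tray with the carrier at (232,209). In the top view the dryer is at (373,203), its bar at (367,243), the tray at (215,231) and the knob at (327,216). I'll enlarge these areas next.

Run:
```python
from h import *
s=load('side')['img'];t=load('top')['img']
def c(im,x,y,w,h,W,H):
    return cv2.resize(im[y:y+h,x:x+w],(W,H),interpolation=cv2.INTER_CUBIC)
a=np.hstack([c(t,315,160,100,75+15,400,360)[:300],c(t,170,185,100,75,400,300)])
a=np.hstack([c(t,315,165,100,90,333,300),c(t,170,190,100,90,333,300)])
b=np.hstack([c(s,270,220,133,120,333,300),c(s,185,180,100,90,333,300)])
m=np.vstack([a,b]);m=np.clip(m.astype(float)*1.4,0,255).astype(np.uint8)
cv2.imwrite('pics/c1.png',m[:,:,::-1])
```

```text
(no output)
```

View pics/c1.png

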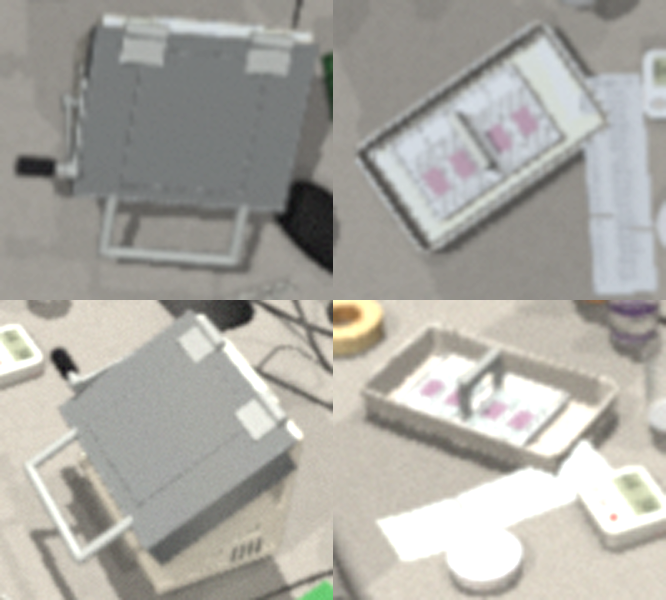

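Run:
```python
from h import *
s,t=load('side'),load('top')
T=lambda x,y:(315+x*.3,165+y*.3); S=lambda x,y:(270+x*.4,220+(y-300)*.4)
T2=lambda x,y:(170+(x-333)*.3,190+y*.3); S2=lambda x,y:(185+(x-333)*.3,180+(y-300)*.3)
for n,a,b in [('barL',(104,255),(28,467)),('barR',(240,262),(82,555)),('knob',(36.5,167),(65,366)),('knobtip',(18,165),(56,352)),('hingeL',(104,18),(192,317)),('hingeR',(312,38),(298,432))]:
    print(n,tri(t,T(*a),s,S(*b)))
for n,a,b in [('h1',(458,112),(500,352)),('h2',(494,174),(462,390))]:
    print(n,tri(t,T2(*a),s,S2(*b)))
print('tray rim',[atz(t,*T2(*p),.028)[:2] for p in [(545,20),(608,122),(430,250),(358,157)]])
print('carrier',[atz(t,*T2(*p),.012)[:2] for p in [(515,60),(567,145),(447,218),(395,135)]])
print('bottles',atz(t,243,184,.068),atz(t,274,215,.02),atz(t,167,171,.125),atz(t,197,174,.085), atz(t,277,257,.014),atz(t,345,130,.2),atz(t,335,162,.1))
```

```text
barL (array([ 0.4458, -0.1089,  0.0673]), np.float64(0.0029))
barR (array([ 0.4387, -0.2217,  0.0757]), np.float64(0.0015))
knob (array([ 0.5162, -0.0476,  0.1091]), np.float64(0.0011))
knobtip (array([ 0.5165, -0.0317,  0.1137]), np.float64(0.0011))
hingeL (array([ 0.6252, -0.0933,  0.1612]), np.float64(0.0078))
hingeR (array([ 0.6125, -0.2576,  0.1689]), np.float64(0.0001))
h1 (array([0.496 , 0.2801, 0.048 ]), np.float64(0.0005))
h2 (array([0.4459, 0.2489, 0.0454]), np.float64(0.0045))
tray rim [array([0.5762, 0.2083]), array([0.4881, 0.154 ]), array([0.3787, 0.3068]), array([0.4585, 0.3693])]
carrier [array([0.5429, 0.2358]), array([0.4688, 0.1904]), array([0.4056, 0.2947]), array([0.4778, 0.3404])]
bottles [0.6056 0.1786 0.068 ] [0.5217 0.0924 0.02  ] [0.6341 0.3785 0.125 ] [0.6316 0.3045 0.085 ] [0.4006 0.084  0.014 ] [ 0.7257 -0.0874  0.2   ] [ 0.6618 -0.0748  0.1   ]
```

```bash
cat >> h.py <<'E'
import json
def plan(wps,p=None,yaw=None,grip=0,step=.85):
    """wps: (x,y,z,yaw). straight segments; prints rows in groups of 5 for servo_tool"""
    s=state();p=np.array(s['eef_pos'] if p is None else p,float);yaw=s['ee_rot'][2] if yaw is None else yaw
    rows=[]
    for w in wps:
        d=np.array(w[:3])-p;dy=(w[3]-yaw+np.pi)%(2*np.pi)-np.pi
        n=max(1,int(np.ceil(max(np.linalg.norm(d)/.05/step,abs(dy)/.12/.95))))
        for i in range(n):
            Rm=rot([np.pi,0,yaw]);t=Rm.T@(np.array(w[:3])-p)/(n-i)/.05;tu=-((w[3]-yaw+np.pi)%(2*np.pi)-np.pi)/(n-i)/.12
            r=[grip]+[float(round(v,2)) for v in (*t,tu)];rows.append(r)
            p=p+Rm@np.array(r[1:4])*.05;yaw-=r[4]*.12
    for i in range(0,len(rows),5):print(json.dumps(rows[i:i+5]))
    print('end',p.round(4),round(yaw,3))
E
python3 - <<'E'
from h import *
plan([(.30,.17,.24,2.1),(.442,-.165,.2,1.503),(.442,-.165,.11,1.503)],grip=.6)
E
```

```text
[[0.6, -0.51, -0.6, -0.02, 0.66], [0.6, -0.56, -0.55, -0.02, 0.67], [0.6, -0.6, -0.51, -0.02, 0.66], [0.6, -0.64, -0.46, -0.02, 0.67], [0.6, -0.67, -0.4, -0.02, 0.66]]
[[0.6, -0.7, -0.35, -0.02, 0.67], [0.6, -0.73, -0.29, -0.02, 0.66], [0.6, -0.75, -0.23, -0.02, 0.67], [0.6, -0.77, -0.18, -0.03, 0.66], [0.6, -0.8, -0.1, 0.09, 0.55]]
[[0.6, -0.81, -0.05, 0.09, 0.55], [0.6, -0.81, 0.0, 0.09, 0.55], [0.6, -0.81, 0.06, 0.09, 0.55], [0.6, -0.8, 0.11, 0.09, 0.56], [0.6, -0.79, 0.16, 0.09, 0.55]]
[[0.6, -0.78, 0.21, 0.09, 0.56], [0.6, -0.76, 0.27, 0.09, 0.55], [0.6, -0.74, 0.31, 0.08, 0.56], [0.6, -0.0, 0.0, 0.6, -0.0], [0.6, -0.0, 0.0, 0.6, -0.0]]
[[0.6, -0.0, 0.0, 0.6, -0.0]]
end [ 0.4419 -0.1649  0.1102] 1.503
```

servo_tool([
  [0.6, -0.51, -0.6, -0.02, 0.66],
  [0.6, -0.56, -0.55, -0.02, 0.67],
  [0.6, -0.6, -0.51, -0.02, 0.66],
  [0.6, -0.64, -0.46, -0.02, 0.67],
  [0.6, -0.67, -0.4, -0.02, 0.66],
], squeeze=25)

```text
t: 0.6
eef_pos: [0.241, 0.3141, 0.2361]
ee_rot: [-3.141, 0.0, 2.417]
wrist_force: [-0.4, 0.8, 1.2]
finger_gap: 0.034
gripper_force: 0.0
```

servo_tool([
  [0.6, -0.7, -0.35, -0.02, 0.67],
  [0.6, -0.73, -0.29, -0.02, 0.66],
  [0.6, -0.75, -0.23, -0.02, 0.67],
  [0.6, -0.77, -0.18, -0.03, 0.66],
  [0.6, -0.8, -0.1, 0.09, 0.55],
])

```text
t: 1.1
eef_pos: [0.3164, 0.1317, 0.2367]
ee_rot: [3.141, 0.0, 2.031]
wrist_force: [0.0, 0.7, -0.4]
finger_gap: 0.0343
gripper_force: 0.0
```

servo_tool([
  [0.6, -0.81, -0.05, 0.09, 0.55],
  [0.6, -0.81, 0.0, 0.09, 0.55],
  [0.6, -0.81, 0.06, 0.09, 0.55],
  [0.6, -0.8, 0.11, 0.09, 0.56],
  [0.6, -0.79, 0.16, 0.09, 0.55],
])

```text
t: 1.6
eef_pos: [0.3952, -0.0551, 0.2136]
ee_rot: [3.142, 0.0, 1.7]
wrist_force: [0.6, 0.6, -0.3]
finger_gap: 0.0342
gripper_force: 0.0
```

servo_tool([
  [0.6, -0.78, 0.21, 0.09, 0.56],
  [0.6, -0.76, 0.27, 0.09, 0.55],
  [0.6, -0.74, 0.31, 0.08, 0.56],
  [0.6, 0, 0, 0.6, 0],
  [0.6, 0, 0, 0.6, 0],
])

```text
t: 2.1
eef_pos: [0.4425, -0.166, 0.1399]
ee_rot: [3.141, 0.0, 1.5]
wrist_force: [0.4, 0.8, -0.7]
finger_gap: 0.0344
gripper_force: 0.0
```

Run:
```python
from h import *
s=snap('side','s2.png')['img'];t=snap('top','t2.png')['img']
m=np.hstack([cv2.resize(s[100:400,200:460],(390,450)),cv2.resize(t[120:320,280:460],(405,450))])
cv2.imwrite('pics/c2.png',np.clip(m*1.3,0,255).astype(np.uint8)[:,:,::-1])
q=state();print(q['t'],q['eef_pos'],q['ee_rot'],q['finger_gap'],q['wrist_force'])
```

```text
2.2 [ 0.43945081 -0.16404631  0.1375024 ] [-3.13502138e+00 -1.85384177e-03  1.50178976e+00] 0.03387452967026607 [-0.28465079 -0.09766877  0.9447061 ]
```

View pics/c2.png

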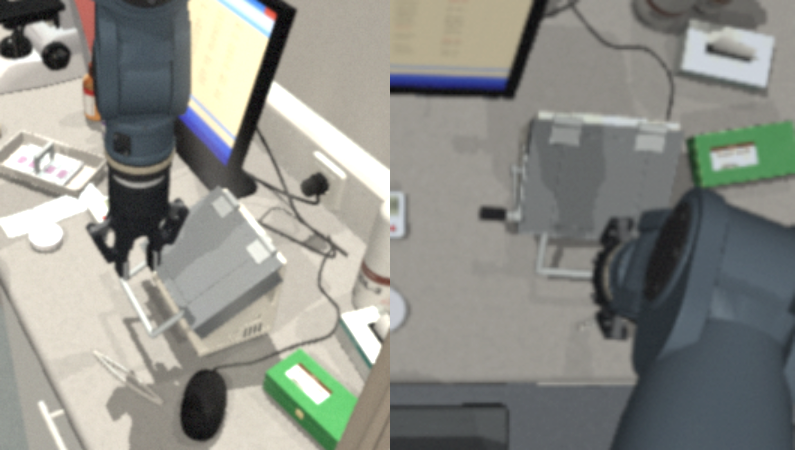

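The fingers are over the bar and straddle it: tips at about crop (140,270), bar from (125,280) to (185,320). I'll go down and grip.

servo_tool([
  [0.6, 0, 0.03, 0.6, 0],
  [0.6, 0, 0, 0.6, 0],
  [0.6, 0, 0, 0.58, 0],
  [0.6, 0, 0, 0, 0],
  [1, 0, 0, 0, 0],
], squeeze=40)

```text
t: 2.7
eef_pos: [0.4439, -0.1646, 0.053]
ee_rot: [-3.142, 0.0, 1.503]
wrist_force: [0.3, -0.1, 0.1]
finger_gap: 0.0209
gripper_force: 0.0
```

servo_tool([
  [1, 0, 0, 0, 0],
  [1, 0, 0, 0, 0],
  [1, 0, 0, 0, 0],
])

```text
t: 3.0
eef_pos: [0.4453, -0.165, 0.0536]
ee_rot: [3.138, 0.001, 1.503]
wrist_force: [2.2, 1.8, 8.9]
finger_gap: 0.0081
gripper_force: 40.7
```

Run:
```python
from h import *
s,t=load('side'),load('top')
q=state();print(q['t'],q['eef_pos'],q['finger_gap'],q['wrist_force'],q['gripper_force'])
```

```text
3.0 [ 0.44526889 -0.16504247  0.05362319] 0.008063457984885482 [2.24263296 1.75485876 8.91740546] 40.7122403383255
```

Run:
```python
from h import *
a=np.radians(np.linspace(-30,63,21));p=.2*np.c_[-np.cos(a),np.sin(a)];d=np.diff(p,axis=0)/.05
r=[[1,0,float(round(x,2)),float(round(-z,2)),0] for x,z in d]
for i in range(0,20,5):print(r[i:i+5])
```

```text
[[1, 0, -0.15, -0.29, 0], [1, 0, -0.13, -0.3, 0], [1, 0, -0.1, -0.31, 0], [1, 0, -0.08, -0.32, 0], [1, 0, -0.05, -0.32, 0]]
[[1, 0, -0.03, -0.32, 0], [1, 0, 0.0, -0.32, 0], [1, 0, 0.03, -0.32, 0], [1, 0, 0.05, -0.32, 0], [1, 0, 0.08, -0.31, 0]]
[[1, 0, 0.1, -0.31, 0], [1, 0, 0.13, -0.3, 0], [1, 0, 0.15, -0.29, 0], [1, 0, 0.18, -0.27, 0], [1, 0, 0.2, -0.26, 0]]
[[1, 0, 0.22, -0.24, 0], [1, 0, 0.24, -0.22, 0], [1, 0, 0.25, -0.2, 0], [1, 0, 0.27, -0.18, 0], [1, 0, 0.28, -0.16, 0]]
```

servo_tool([
  [1, 0, -0.15, -0.29, 0],
  [1, 0, -0.13, -0.3, 0],
  [1, 0, -0.1, -0.31, 0],
  [1, 0, -0.08, -0.32, 0],
  [1, 0, -0.05, -0.32, 0],
])

```text
t: 3.5
eef_pos: [0.4183, -0.163, 0.1302]
ee_rot: [3.14, 0.0, 1.503]
wrist_force: [3.4, 0.8, -2.4]
finger_gap: 0.0079
gripper_force: 39.4
```

servo_tool([
  [1, 0, -0.03, -0.32, 0],
  [1, 0, 0, -0.32, 0],
  [1, 0, 0.03, -0.32, 0],
  [1, 0, 0.05, -0.32, 0],
  [1, 0, 0.08, -0.31, 0],
])

```text
t: 4.0
eef_pos: [0.4226, -0.1633, 0.2091]
ee_rot: [-3.139, 0.001, 1.502]
wrist_force: [-5.0, -0.7, -3.0]
finger_gap: 0.008
gripper_force: 39.0
```

servo_tool([
  [1, 0, 0.1, -0.31, 0],
  [1, 0, 0.13, -0.3, 0],
  [1, 0, 0.15, -0.29, 0],
  [1, 0, 0.18, -0.27, 0],
  [1, 0, 0.2, -0.26, 0],
])

```text
t: 4.5
eef_pos: [0.4562, -0.1659, 0.2808]
ee_rot: [-3.131, 0.002, 1.501]
wrist_force: [-25.1, -2.4, 15.2]
finger_gap: 0.008
gripper_force: 40.0
```

servo_tool([
  [1, 0, 0.16, -0.29, 0],
  [1, 0, 0.22, -0.24, 0],
  [1, 0, 0.25, -0.2, 0],
  [1, 0, 0.26, -0.18, 0],
])

```text
t: 4.9
eef_pos: [0.5039, -0.1695, 0.3277]
ee_rot: [-3.138, 0.003, 1.501]
wrist_force: [-14.2, -3.6, 16.9]
finger_gap: 0.0081
gripper_force: 41.2
```

Run:
```python
from h import *
q=state();print(q['t'],q['eef_pos'],q['finger_gap'],q['wrist_force'],q['ft_torque'])
```

```text
4.9 [ 0.50394674 -0.16949149  0.32770296] 0.008083856336041853 [-14.22080912  -3.63145037  16.87819556] [-0.64619131  3.34122593 -0.14632876]
```

Run:
```python
from h import *
P=np.array([(0.4453,.0536),(0.4183,.1302),(.4226,.2091),(.4562,.2808),(.5039,.3277)])
A=np.c_[2*P,np.ones(5)];x=np.linalg.lstsq(A,(P**2).sum(1),rcond=None)[0]
r=np.sqrt(x[2]+x[0]**2+x[1]**2);print(x[:2],r)
print(np.degrees(np.arctan2(P[:,1]-x[1],x[0]-P[:,0])), np.hypot(*(P-x[:2]).T))
q=state()
s=snap('side','s3.png')['img'];t=snap('top','t3.png')['img']
m=np.hstack([cv2.resize(s[60:360,240:440],(400,600)),cv2.resize(t[130:280,300:400],(400,600))])
cv2.imwrite('pics/c3.png',np.clip(m*1.3,0,255).astype(np.uint8)[:,:,::-1])
```

```text
[0.62277249 0.15893485] 0.20640834817367534
[-30.6903067   -7.99948165  14.06911273  36.18936308  54.84042298] [0.20637809 0.2064817  0.20636271 0.20639164 0.20642758]
```

View pics/c3.png

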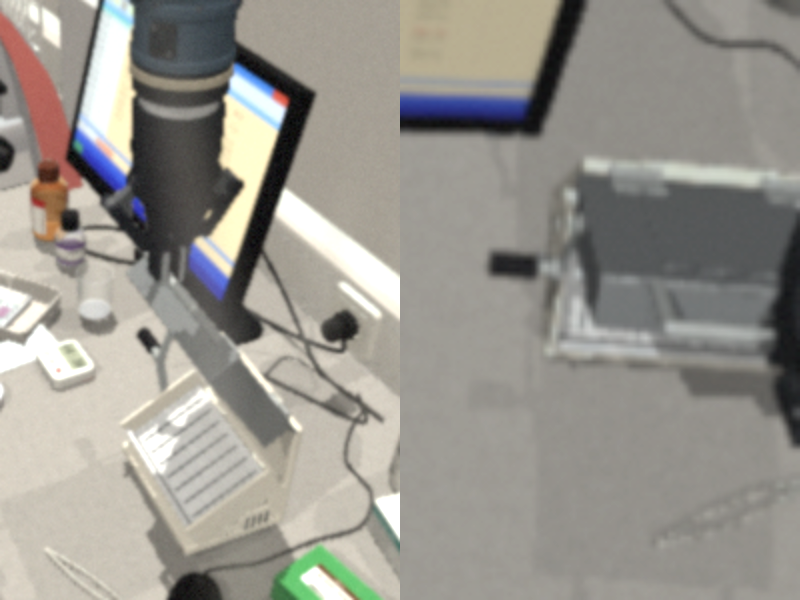

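servo_tool([
  [1, 0, 0.15, -0.12, 0],
  [1, 0, 0.14, -0.1, 0],
  [1, 0, 0.13, -0.1, 0],
  [1, 0, 0, 0, 0],
])

```text
t: 5.4
eef_pos: [0.5258, -0.1711, 0.3414]
ee_rot: [-3.137, 0.002, 1.502]
wrist_force: [-9.3, -3.4, -1.4]
finger_gap: 0.0078
gripper_force: 40.1
```

servo_tool([
  [1, 0, 0.05, -0.03, 0],
  [1, 0, 0.03, -0.02, 0],
  [1, 0, 0, 0, 0],
  [1, 0, 0, 0, 0],
])

```text
t: 5.8
eef_pos: [0.5282, -0.1713, 0.3427]
ee_rot: [-3.134, 0.001, 1.502]
wrist_force: [-10.7, -3.9, -8.6]
finger_gap: 0.008
gripper_force: 39.5
```

Run:
```python
from h import *
s=snap('side','s4.png')['img'];t=snap('top','t4.png')['img']
m=np.hstack([cv2.resize(s[120:320,280:400],(360,600)),cv2.resize(t[140:240,310:380],(420,600))])
cv2.imwrite('pics/c4.png',np.clip(m*1.3,0,255).astype(np.uint8)[:,:,::-1])
q=state();print(q['t'],q['eef_pos'],q['wrist_force'])
```

```text
5.9 [ 0.52824913 -0.17123678  0.34266752] [-10.07048838  -4.50244463  -7.57819135]
```

View pics/c4.png

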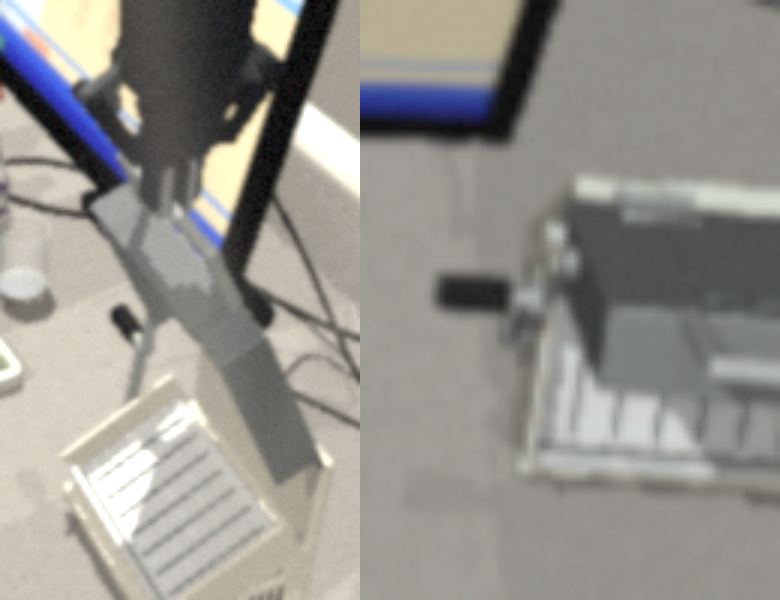

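Run:
```python
from h import *
s,t=load('side'),load('top')
k,e=tri(t,(310+115/6,140+292/6),s,(280+125/3,120+322/3));print('knob',k,e)
y=-.068;ex=np.array([np.cos(y),np.sin(y)]);ey=np.array([-np.sin(y),np.cos(y)])
H=np.array([.6215,-.177]);O=H-.0625*ex
print('O',O,'knob dryer',(k[:2]-O)@ex,(k[:2]-O)@ey)
for n,a,b in [('footL',(545,445),(80,472)),('topL',(0,0),(0,0))][:1]:
    p,e=tri(t,(310+(a[0]-360)/6,140+a[1]/6),s,(280+b[0]/3,120+b[1]/3));print(n,p,e,(p[:2]-O)@ex,(p[:2]-O)@ey)
```

```text
knob [ 0.582  -0.0518  0.1445] 0.0021
O [ 0.55914444 -0.17275327] knob dryer 0.014584248446205124 0.12222671865445382
footL [ 0.5209 -0.0962  0.0501] 0.002 -0.04335766903772904 0.0737777331306582
```

servo_tool([
  [1, 0, 0.03, -0.02, 0],
  [1, 0, 0, 0, 0],
  [1, 0, 0, 0, 0],
  [1, 0, -0.05, 0.03, 0],
  [1, 0, -0.05, 0.03, 0],
])

```text
t: 6.4
eef_pos: [0.5253, -0.171, 0.3412]
ee_rot: [-3.135, 0.001, 1.502]
wrist_force: [-7.6, -3.6, -1.6]
finger_gap: 0.0076
gripper_force: 40.1
```

servo_tool([
  [1, 0, -0.03, 0.02, 0],
  [1, 0, 0, 0, 0],
])

```text
t: 6.6
eef_pos: [0.5245, -0.171, 0.3408]
ee_rot: [-3.138, 0.002, 1.502]
wrist_force: [-5.5, -3.1, -3.4]
finger_gap: 0.0078
gripper_force: 40.0
```

servo_tool([
  [1, 0, -0.03, 0.02, 0],
  [1, 0, 0, 0, 0],
])

```text
t: 6.8
eef_pos: [0.5234, -0.1709, 0.3402]
ee_rot: [-3.139, 0.002, 1.502]
wrist_force: [-5.5, -3.7, -0.5]
finger_gap: 0.0073
gripper_force: 40.2
```

Run:
```python
from h import *
s=snap('side','s5.png')['img'];t=snap('top','t5.png')['img']
# knob = dark blob near the old place
def blob(im,c,r=14):
    g=im.max(2);x,y=map(int,c);w=g[y-r:y+r,x-r:x+r];n,l,st,ce=cv2.connectedComponentsWithStats((w<45).astype(np.uint8))
    return [(ce[i]+[x-r,y-r],st[i][4]) for i in range(1,n) if st[i][4]>15]
print(blob(s,(321.7,227.3)),blob(t,(329.2,188.7)))
for k,c in(('s4',0),('t4',0)):
    im=cv2.imread('pics/%s.png'%k);print(blob(im,(321.7,227.3) if k=='s4' else (329.2,188.7)))
```

```text
[(array([320.96875, 226.65625]), np.int32(32))] [(array([328.65853659, 188.3902439 ]), np.int32(41))]
[(array([320.71875, 226.5    ]), np.int32(32))]
[(array([328.73809524, 188.54761905]), np.int32(42))]
```

servo_tool([
  [1, 0, -0.04, 0.02, 0],
  [1, 0, 0, 0, 0],
])

```text
t: 7.1
eef_pos: [0.5219, -0.1707, 0.3394]
ee_rot: [-3.14, 0.002, 1.502]
wrist_force: [-4.2, -3.5, 0.5]
finger_gap: 0.0077
gripper_force: 40.4
```

servo_tool([
  [1, 0, -0.04, 0.02, 0],
  [1, 0, 0, 0, 0],
])

```text
t: 7.3
eef_pos: [0.5203, -0.1706, 0.3385]
ee_rot: [-3.141, 0.002, 1.502]
wrist_force: [-3.3, -3.9, 1.8]
finger_gap: 0.0076
gripper_force: 40.5
```

Run:
```python
from h import *
def blob(im,c,r=14):
    g=im.max(2);x,y=map(int,c);w=g[y-r:y+r,x-r:x+r];n,l,st,ce=cv2.connectedComponentsWithStats((w<45).astype(np.uint8))
    return [ce[i]+[x-r,y-r] for i in range(1,n) if st[i][4]>15]
sd=snap('side','s6.png');td=snap('top','t6.png')
a=blob(sd['img'],(321.7,227.3));b=blob(td['img'],(329.2,188.7));print(a,b,tri(td,b[0],sd,a[0]),state()['wrist_force'])
# expected pixels for knob in locked/straight candidates
y=-.068;ex=np.array([np.cos(y),np.sin(y)]);ey=np.array([-np.sin(y),np.cos(y)]);O=np.array([.5591,-.1728])
for x,z in((.0266,.138),(.0166,.1397),(.01,.14),(-.0066,.138)):
    P=[*(O+x*ex+.1225*ey),z];print(x,pix(sd,P),pix(td,P))
```

```text
[array([321.9047619 , 226.28571429])] [array([328.64285714, 186.92857143])] (array([ 0.5854, -0.0498,  0.1452]), np.float64(0.0047)) [-4.60598899 -4.4867984   1.585174  ]
0.0266 [326.5 228. ] [328.8 184.8]
0.0166 [322.7 228.6] [328.7 188.5]
0.01 [320.2 229.2] [328.6 191. ]
-0.0066 [313.6 231.7] [328.1 197.3]
```

servo_tool([
  [1, 0, -0.05, 0.03, 0],
  [1, 0, 0, 0, 0],
])

```text
t: 7.6
eef_pos: [0.5183, -0.1704, 0.3374]
ee_rot: [3.141, 0.002, 1.502]
wrist_force: [-2.4, -5.0, 4.8]
finger_gap: 0.0078
gripper_force: 40.9
```

servo_tool([
  [1, 0, -0.05, 0.03, 0],
  [1, 0, 0, 0, 0],
])

```text
t: 7.8
eef_pos: [0.5165, -0.1703, 0.3364]
ee_rot: [3.139, 0.002, 1.502]
wrist_force: [-1.0, -5.0, 8.3]
finger_gap: 0.0076
gripper_force: 41.2
```

Run:
```python
from h import *
def blob(im,c,r=14):
    g=im.max(2);x,y=map(int,c);w=g[y-r:y+r,x-r:x+r];n,l,st,ce=cv2.connectedComponentsWithStats((w<45).astype(np.uint8))
    return [ce[i]+[x-r,y-r] for i in range(1,n) if st[i][4]>15]
sd=snap('side','s7.png');td=snap('top','t7.png')
print(blob(sd['img'],(321.7,227.3)),blob(td['img'],(329.2,188.7)))
```

```text
[array([322.22727273, 226.27272727])] [array([328.81395349, 186.60465116])]
```

The knob has moved back and the cover now resists being lowered, so the stay is locked. I'll let go and rise.

servo_tool([
  [0.6, 0, 0, 0, 0],
  [0.6, 0, 0, 0, 0],
  [0.6, 0, 0, 0, 0],
  [0.6, 0, 0, -0.4, 0],
  [0.6, 0, 0, -0.6, 0],
])

```text
t: 8.4
eef_pos: [0.5157, -0.1692, 0.3839]
ee_rot: [-3.138, -0.001, 1.503]
wrist_force: [0.9, -0.1, 0.9]
finger_gap: 0.0341
gripper_force: 0.0
```

servo_tool([
  [0.6, 0, -0.1, -0.6, 0],
  [0.6, 0, -0.6, 0, 0],
  [0.6, 0, -0.8, 0, 0],
  [0.6, 0, -0.8, 0, 0],
  [0.6, 0, -0.8, 0, 0],
])

```text
t: 8.9
eef_pos: [0.3602, -0.1586, 0.4145]
ee_rot: [-3.141, -0.0, 1.503]
wrist_force: [-0.1, -0.7, 1.0]
finger_gap: 0.034
gripper_force: 0.0
```

Run:
```python
from h import *
s=snap('side','s8.png')['img'];t=snap('top','t8.png')['img']
m=np.hstack([cv2.resize(s[120:320,270:410],(420,600)),cv2.resize(t[140:240,325:415],(378,420))[[*range(420)]+[419]*180]])
cv2.imwrite('pics/c5.png',np.clip(m*1.3,0,255).astype(np.uint8)[:,:,::-1])
q=state();print(q['t'],q['eef_pos'],q['wrist_force'])
```

```text
9.0 [ 0.35770933 -0.158131    0.41612813] [ 1.57374017  0.1939327  -0.44484063]
```

View pics/c5.png

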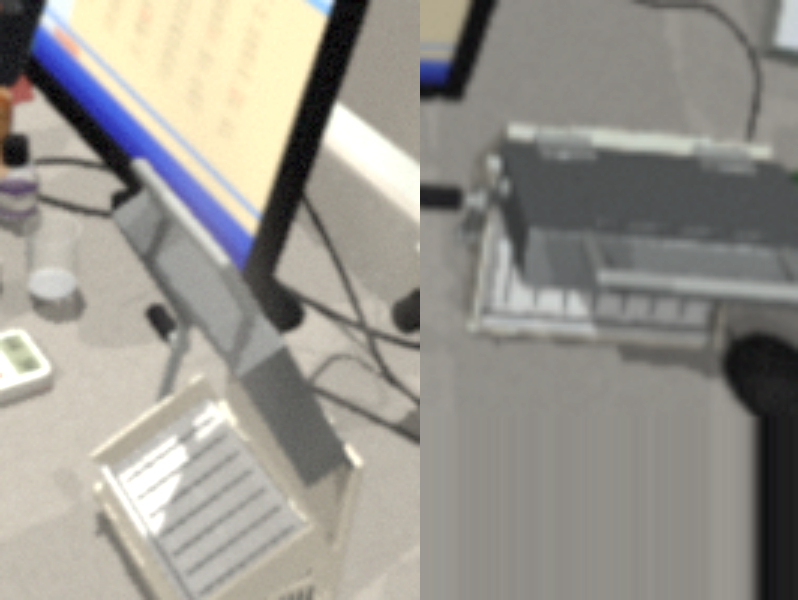

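```bash
cat > g.py <<'E'
from h import *
from scipy.optimize import least_squares
y0=-.068
def fr(y):
    return np.array([np.cos(y),np.sin(y),0]),np.array([-np.sin(y),np.cos(y),0])
c,sn=np.cos(np.pi/6),np.sin(np.pi/6)
def plate(P,F,yaw=y0):  # plate coords -> world, F = foot origin
    ex,ey=fr(yaw);px=ex*c+np.array([0,0,sn]);pz=-ex*sn+np.array([0,0,c]);return F+P[0]*px+P[1]*ey+P[2]*pz
E
python3 - <<'E'
from g import *
s,t=load('side'),load('top')
obs=[((0,.08,0),(107,466)),((.095,.08,0),(220,405)),((.095,-.08,0),(310,520))]
def f(v,full=0):
    F=v[:3];r=[]
    for P,q in obs: r+=list(pix(s,plate(P,F))-(270+q[0]/3,120+q[1]/3))
    r+=list(pix(t,plate((0,.08,0),F))-(325+65/4.2,140+316/4.2))
    return np.array(r)
o=least_squares(f,[.51,-.17,.04],diff_step=1e-2);print(o.x.round(4),o.fun.round(1))
ex,ey=fr(y0);O=np.array([.5591,-.1728,0]);d=o.x-O;print('plate in dryer',d@ex,d@ey,d[2])
F=o.x
h=plate((.04,0,.037),F);print('handle target',h.round(4))
b=tri(t,(325+180/4.2,140+274/4.2),s,(270+140/3,120+163/3));print('bar L end',b, (b[0]-O)@ex,(b[0]-O)@ey)
E
```

```text
[ 0.5149 -0.1724  0.0554] [ 0.5 -0.5 -4.1 -4.9  3.1  5.5 -0.8 -0.6]
plate in dryer -0.044121390527783466 -0.002622995862609962 0.05540196246475622
handle target [ 0.531  -0.1735  0.1074]
bar L end (array([ 0.5228, -0.1117,  0.3428]), np.float64(0.0004)) -0.04036770550869338 0.05849229309886395
```

Run:
```python
from g import *
s,t=load('side'),load('top')
# column at TCP (.4395,-.164,.1375); crop scale 1.5, offset (200,100)
for dz in (0,.019,.054,.08,.1,.13,.16,.2,.25,.3,.35,.4):
    p=pix(s,(.4395,-.164,.1375+dz));w=pix(s,(.4395+.04,-.164+.0,.1375+dz))
    q=pix(t,(.4395,-.164,.1375+dz))
    print(dz,((p-(200,100))*1.5).round(0), 'px per 80mm',(np.linalg.norm(pix(s,(.48,-.164,.1375+dz))-pix(s,(.40,-.164,.1375+dz)))*1.5).round(0), 'top crop',((q-(280,120))*2.25).round(0))
```

```text
0 [135. 273.] px per 80mm 56.0 top crop [206. 277.]
0.019 [135. 264.] px per 80mm 57.0 top crop [209. 277.]
0.054 [135. 245.] px per 80mm 58.0 top crop [216. 277.]
0.08 [135. 230.] px per 80mm 59.0 top crop [222. 277.]
0.1 [135. 219.] px per 80mm 60.0 top crop [226. 277.]
0.13 [136. 201.] px per 80mm 61.0 top crop [233. 278.]
0.16 [136. 182.] px per 80mm 62.0 top crop [240. 278.]
0.2 [136. 155.] px per 80mm 63.0 top crop [251. 278.]
0.25 [136. 120.] px per 80mm 66.0 top crop [265. 278.]
0.3 [137.  81.] px per 80mm 68.0 top crop [280. 278.]
0.35 [137.  40.] px per 80mm 70.0 top crop [298. 278.]
0.4 [138.  -5.] px per 80mm 73.0 top crop [318. 278.]
```

Run:
```python
from g import *
s=cv2.imread('pics/side1.png')[0:150,20:140];t=cv2.imread('pics/top1.png')[300:420,0:160]
a=cv2.imread('pics/s8.png')[0:300,180:380]
m=np.hstack([cv2.resize(a,(400,600)),np.vstack([cv2.resize(s,(400,500))[:300],cv2.resize(t,(400,300))])])
cv2.imwrite('pics/c6.png',np.clip(m*1.6,0,255).astype(np.uint8))
```

```text
(no output)
```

View pics/c6.png

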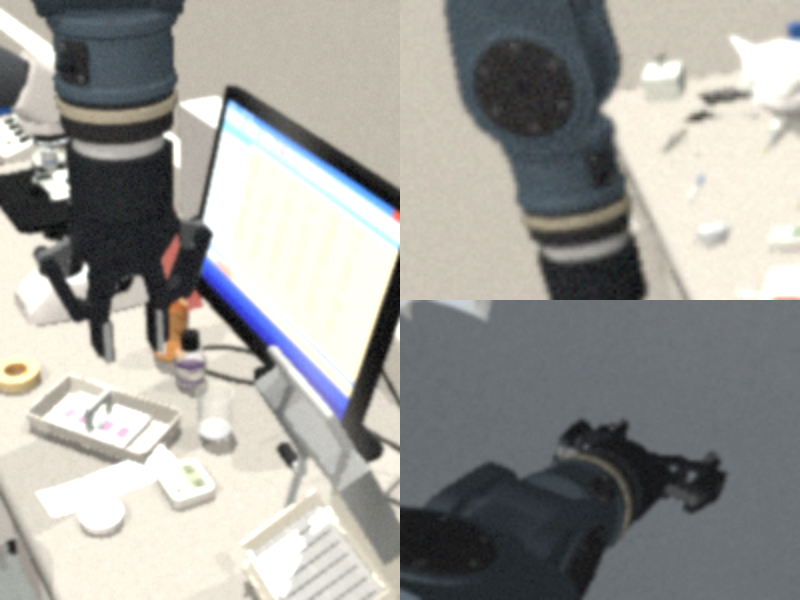

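Run:
```python
from h import *
plan([(.40,.05,.33,1.0),(.472,.265,.13,.55),(.472,.265,.08,.55)],grip=.6,step=.9)
```

```text
[[0.6, 0.7, 0.09, 0.29, 0.7], [0.6, 0.71, 0.03, 0.29, 0.7], [0.6, 0.71, -0.02, 0.29, 0.7], [0.6, 0.7, -0.08, 0.28, 0.69], [0.6, 0.69, -0.15, 0.29, 0.7]]
[[0.6, 0.68, -0.2, 0.28, 0.69], [0.6, 0.63, -0.16, 0.57, 0.54], [0.6, 0.62, -0.2, 0.57, 0.54], [0.6, 0.6, -0.24, 0.57, 0.53], [0.6, 0.59, -0.27, 0.57, 0.54]]
[[0.6, 0.57, -0.31, 0.57, 0.53], [0.6, 0.54, -0.35, 0.58, 0.54], [0.6, 0.52, -0.39, 0.57, 0.53], [0.6, 0.0, 0.0, 0.5, 0.0], [0.6, 0.0, 0.0, 0.5, 0.0]]
end [0.4719 0.2651 0.0801] 0.55
```

servo_tool([
  [0.6, 0.7, 0.09, 0.29, 0.7],
  [0.6, 0.71, 0.03, 0.29, 0.7],
  [0.6, 0.71, -0.02, 0.29, 0.7],
  [0.6, 0.7, -0.08, 0.28, 0.69],
  [0.6, 0.69, -0.15, 0.29, 0.7],
])

```text
t: 9.5
eef_pos: [0.397, 0.016, 0.3421]
ee_rot: [-3.142, -0.0, 1.08]
wrist_force: [0.8, -0.0, 1.0]
finger_gap: 0.034
gripper_force: 0.0
```

servo_tool([
  [0.6, 0.68, -0.2, 0.28, 0.69],
  [0.6, 0.63, -0.16, 0.57, 0.54],
  [0.6, 0.62, -0.2, 0.57, 0.54],
  [0.6, 0.6, -0.24, 0.57, 0.53],
  [0.6, 0.59, -0.27, 0.57, 0.54],
])

```text
t: 10.0
eef_pos: [0.4453, 0.1739, 0.2134]
ee_rot: [-3.141, -0.0, 0.741]
wrist_force: [0.2, 0.3, 0.4]
finger_gap: 0.0339
gripper_force: 0.0
```

servo_tool([
  [0.6, 0.57, -0.31, 0.57, 0.53],
  [0.6, 0.54, -0.35, 0.58, 0.54],
  [0.6, 0.52, -0.39, 0.57, 0.53],
  [0.6, 0, 0, 0.5, 0],
  [0.6, 0, 0, 0.3, 0],
])

```text
t: 10.5
eef_pos: [0.4747, 0.2652, 0.0858]
ee_rot: [-3.141, 0.003, 0.553]
wrist_force: [-0.9, -0.7, 0.3]
finger_gap: 0.0341
gripper_force: 0.0
```

Run:
```python
from h import *
s=snap('side','s9.png');t=snap('top','t9.png')
m=np.hstack([cv2.resize(s['img'][140:240,180:280],(400,400)),cv2.resize(t['img'][180:280,160:260],(400,400))])
cv2.imwrite('pics/c7.png',np.clip(m*1.4,0,255).astype(np.uint8)[:,:,::-1])
q=state();print(q['t'],q['eef_pos'],q['ee_rot'],q['qpos'])
e=q['eef_pos'];print('tcp pix', (pix(s,e)-(180,140))*4,(pix(t,e)-(160,180))*4)
```

```text
10.6 [0.47405772 0.26414701 0.0860756 ] [-3.14120309  0.00499814  0.55186307] [ 5.08260660e-01  3.59762487e-01 -2.28863928e-01  9.87180280e-01
  1.71331363e-04  3.09799079e+00]
tcp pix [196.8 198.8] [204.8 204.4]
```

View pics/c7.png

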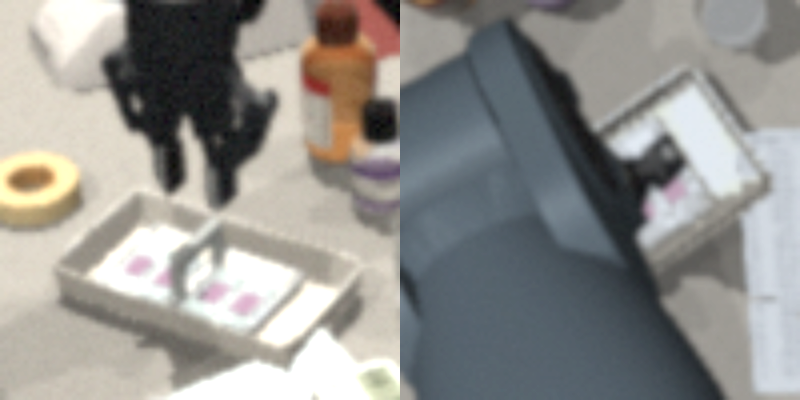

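The fingers are centred over the handle, tips at crop (170,185) and (218,200), handle at (200,245). The wrist joint is close to its limit, so I'll take the equivalent grasp half a turn round.

servo_tool([
  [0.6, 0, 0, 0, -1],
  [0.6, 0, 0, 0, -1],
  [0.6, 0, 0, 0, -1],
  [0.6, 0, 0, 0, -1],
  [0.6, 0, 0, 0, -1],
])

```text
t: 11.1
eef_pos: [0.4761, 0.2646, 0.0898]
ee_rot: [3.141, -0.001, 1.156]
wrist_force: [0.3, 0.5, -0.4]
finger_gap: 0.034
gripper_force: 0.0
```

servo_tool([
  [0.6, 0, 0, 0, -1],
  [0.6, 0, 0, 0, -1],
  [0.6, 0, 0, 0, -1],
  [0.6, 0, 0, 0, -1],
  [0.6, 0, 0, 0, -1],
])

```text
t: 11.6
eef_pos: [0.4762, 0.2646, 0.0899]
ee_rot: [3.14, -0.001, 1.756]
wrist_force: [0.3, 0.8, 0.4]
finger_gap: 0.0341
gripper_force: 0.0
```

servo_tool([
  [0.6, 0, 0, 0, -1],
  [0.6, 0, 0, 0, -1],
  [0.6, 0, 0, 0, -1],
  [0.6, 0, 0, 0, -1],
  [0.6, 0, 0, 0, -1],
])

```text
t: 12.1
eef_pos: [0.4761, 0.2646, 0.0899]
ee_rot: [3.14, 0.0, 2.356]
wrist_force: [0.1, -0.9, 0.6]
finger_gap: 0.0342
gripper_force: 0.0
```

servo_tool([
  [0.6, 0, 0, 0, -1],
  [0.6, 0, 0, 0, -1],
  [0.6, 0, 0, 0, -1],
  [0.6, 0, 0, 0, -1],
  [0.6, 0, 0, 0, -1],
])

```text
t: 12.6
eef_pos: [0.4762, 0.2646, 0.0899]
ee_rot: [3.141, 0.001, 2.956]
wrist_force: [-0.4, 0.5, 0.2]
finger_gap: 0.034
gripper_force: 0.0
```

servo_tool([
  [0.6, 0, 0, 0, -1],
  [0.6, 0, 0, 0, -1],
  [0.6, 0, 0, 0, -1],
  [0.6, 0, 0, 0, -1],
  [0.6, 0, 0, 0, -1],
])

```text
t: 13.1
eef_pos: [0.4761, 0.2646, 0.0899]
ee_rot: [3.141, 0.001, -2.727]
wrist_force: [-0.6, -0.3, -0.1]
finger_gap: 0.0342
gripper_force: 0.0
```

servo_tool([
  [0.6, 0, 0, 0, -1],
  [0.6, 0, 0, 0, -0.18],
  [0.6, 0, 0, 0, 0],
])

```text
t: 13.4
eef_pos: [0.4759, 0.2644, 0.0894]
ee_rot: [-3.142, 0.001, -2.593]
wrist_force: [0.2, -0.2, -0.5]
finger_gap: 0.0339
gripper_force: 0.0
```

Run:
```python
from h import *
q=state();print(q['t'],q['eef_pos'],q['ee_rot'],q['qpos'])
plan([(.472,.265,.021,.55-np.pi)],grip=.6,step=.5)
```

```text
13.4 [0.47593736 0.26444032 0.08943642] [-3.14154408e+00  8.58127130e-04 -2.59300831e+00] [ 5.07155082e-01  3.55513747e-01 -2.25804569e-01  9.88618609e-01
 -1.29949795e-05 -4.14292418e-02]
[[0.6, 0.02, 0.02, 0.46, -0.0], [0.6, 0.02, 0.02, 0.45, -0.01], [0.6, 0.02, 0.01, 0.46, -0.0]]
end [0.4721 0.265  0.0209] -2.592
```

servo_tool([
  [0.6, 0.02, 0.02, 0.46, 0],
  [0.6, 0.02, 0.02, 0.45, 0],
  [0.6, 0.02, 0.01, 0.46, 0],
  [0.6, 0, 0, 0, 0],
  [1, 0, 0, 0, 0],
], squeeze=60)

```text
t: 13.9
eef_pos: [0.4717, 0.2649, 0.0207]
ee_rot: [3.141, -0.001, -2.592]
wrist_force: [-1.0, 1.6, -0.6]
finger_gap: 0.021
gripper_force: 1.1
```

servo_tool([
  [1, 0, 0, 0, 0],
  [1, 0, 0, 0, 0],
  [1, 0, 0, 0, 0],
  [1, 0, 0, 0, 0],
])

```text
t: 14.3
eef_pos: [0.4725, 0.2653, 0.0215]
ee_rot: [-3.141, 0.002, -2.591]
wrist_force: [-0.2, -0.2, 7.8]
finger_gap: 0.0088
gripper_force: 59.4
```

servo_tool([
  [1, 0, 0, -0.1, 0],
  [1, 0, 0, -0.3, 0],
  [1, 0, 0, -0.6, 0],
  [1, 0, 0, -0.8, 0],
  [1, 0, 0, -0.8, 0],
])

```text
t: 14.8
eef_pos: [0.471, 0.2644, 0.1515]
ee_rot: [-3.141, -0.002, -2.591]
wrist_force: [0.7, 1.1, -2.6]
finger_gap: 0.0087
gripper_force: 58.4
```

servo_tool([
  [1, 0, 0, -0.8, 0],
  [1, 0, 0, -0.8, 0],
  [1, 0, 0, 0, 0],
])

```text
t: 15.1
eef_pos: [0.4735, 0.2658, 0.2359]
ee_rot: [-3.141, 0.008, -2.591]
wrist_force: [0.3, 0.3, -2.4]
finger_gap: 0.0086
gripper_force: 58.6
```

Run:
```python
from h import *
q=state();print(q['t'],q['eef_pos'],q['ee_rot'],q['qpos'],q['ft_torque'])
plan([(.50,.10,.45,-.3-np.pi),(.52,-.03,.6,-.068-np.pi)],grip=1,step=.9)
```

```text
15.1 [0.47351315 0.26581125 0.23585241] [-3.14112685  0.00823182 -2.59073314] [ 5.11603347e-01  2.61501830e-01  2.99185757e-02  1.33096931e+00
 -1.42384049e-04 -3.92548392e-02] [-0.00562839 -0.0229274   0.02139009]
[[1, 0.16, -0.39, -0.54, 0.89], [1, 0.12, -0.4, -0.53, 0.89], [1, 0.07, -0.41, -0.54, 0.89], [1, 0.03, -0.42, -0.53, 0.88], [1, -0.01, -0.42, -0.54, 0.89]]
[[1, -0.06, -0.42, -0.53, 0.88], [1, -0.1, -0.41, -0.54, 0.89], [1, -0.15, -0.39, -0.53, 0.88], [1, -0.23, -0.47, -0.6, -0.39], [1, -0.21, -0.48, -0.6, -0.39]]
[[1, -0.18, -0.49, -0.6, -0.38], [1, -0.16, -0.5, -0.6, -0.39], [1, -0.14, -0.52, -0.6, -0.38]]
end [ 0.52   -0.0302  0.5999] -3.21
```

Run:
```python
from h import *
from scipy.optimize import least_squares
D=[(.5246,.2307,.2387,-.0142),(.5427,.0861,.3598,-.2289),(.5430,.2359,.2615,.0299),(np.hypot(.4759,.2644),.0894,.3555,-.2258)]
A=[];b=[]
for r,z,q2,q3 in D:
    f=q3-q2
    A+=[[np.sin(q2),np.cos(f),1,0],[np.cos(q2),np.sin(f),0,1]];b+=[r,z]
x,res,rk,sv=np.linalg.lstsq(np.array(A),np.array(b),rcond=None);print('L1 L2 r0 z0',x,res,sv,rk)
L1,L2,r0,z0=x
for q3 in(1.0,1.2,1.46):
  for q2 in(0,.3,.6,.9,1.2):
    print(q3,q2,round(r0+L1*np.sin(q2)+L2*np.cos(q3-q2),3),round(z0+L1*np.cos(q2)+L2*np.sin(q3-q2),3),round(np.pi/2-q2+q3,2))
plan([(.50,.12,.38,.2-np.pi),(.52,-.035,.5,-.068-np.pi)],grip=1,step=.9)
```

```text
L1 L2 r0 z0 [ 0.63275121  0.40136079 -0.01249201 -0.28339001] [6.41187227e-06] [2.89885006 2.74445984 0.24237826 0.07655919] 4
1.0 0 0.204 0.687 2.57
1.0 0.3 0.481 0.58 2.27
1.0 0.6 0.714 0.395 1.97
1.0 0.9 0.883 0.15 1.67
1.0 1.2 0.971 -0.134 1.37
1.2 0 0.133 0.723 2.77
1.2 0.3 0.424 0.635 2.47
1.2 0.6 0.676 0.465 2.17
1.2 0.9 0.867 0.229 1.87
1.2 1.2 0.979 -0.054 1.57
1.46 0 0.032 0.748 3.03
1.46 0.3 0.335 0.689 2.73
1.46 0.6 0.607 0.543 2.43
1.46 0.9 0.823 0.323 2.13
1.46 1.2 0.965 0.049 1.83
[[1, 0.22, -0.55, -0.58, 0.58], [1, 0.17, -0.57, -0.58, 0.59], [1, 0.14, -0.58, -0.57, 0.58], [1, 0.09, -0.58, -0.58, 0.59], [1, 0.06, -0.59, -0.57, 0.58]]
[[1, 0.04, -0.62, -0.48, 0.45], [1, 0.01, -0.63, -0.48, 0.45], [1, -0.02, -0.62, -0.48, 0.45], [1, -0.06, -0.62, -0.48, 0.44], [1, -0.09, -0.63, -0.48, 0.45]]
end [ 0.5202 -0.0352  0.4999] -3.21
```

servo_tool([
  [1, 0.22, -0.55, -0.58, 0.58],
  [1, 0.17, -0.57, -0.58, 0.59],
  [1, 0.14, -0.58, -0.57, 0.58],
  [1, 0.09, -0.58, -0.58, 0.59],
  [1, 0.06, -0.59, -0.57, 0.58],
])

```text
t: 15.6
eef_pos: [0.4975, 0.1177, 0.3748]
ee_rot: [-3.141, -0.001, -2.944]
wrist_force: [1.2, 0.6, -3.1]
finger_gap: 0.0089
gripper_force: 58.9
```

servo_tool([
  [1, 0.04, -0.62, -0.48, 0.45],
  [1, 0.01, -0.63, -0.48, 0.45],
  [1, -0.02, -0.62, -0.48, 0.45],
  [1, -0.06, -0.62, -0.48, 0.44],
  [1, -0.09, -0.63, -0.48, 0.45],
])

```text
t: 16.1
eef_pos: [0.518, -0.0374, 0.4948]
ee_rot: [-3.141, -0.001, 3.071]
wrist_force: [1.8, -0.5, -2.5]
finger_gap: 0.0087
gripper_force: 58.9
```

servo_tool([
  [1, 0.2, 0, -0.4, 0],
  [1, 0.2, 0, -0.4, 0],
  [1, 0.2, 0, -0.4, 0],
  [1, 0, 0, 0, 0],
])

```text
t: 16.5
eef_pos: [0.4879, -0.0343, 0.556]
ee_rot: [-3.141, 0.003, 3.073]
wrist_force: [0.3, 0.8, -3.1]
finger_gap: 0.0086
gripper_force: 59.0
```

servo_tool([
  [1, 0, 0, -0.4, 0],
  [1, 0, 0, -0.4, 0],
  [1, 0, 0, 0, 0],
])

```text
t: 16.8
eef_pos: [0.4795, -0.0334, 0.5701]
ee_rot: [-3.141, 0.025, 3.074]
wrist_force: [-0.2, 0.1, -2.2]
finger_gap: 0.009
gripper_force: 58.9
```

Run:
```python
from h import *
q=state();print(q['t'],q['eef_pos'],q['ee_rot'],q['qpos'])
```

```text
16.8 [ 0.47951128 -0.03344769  0.57014576] [-3.14142635  0.02492757  3.07350712] [-6.95581970e-02  3.34662096e-01  1.05402219e+00  2.26522864e+00
 -1.29595475e-04 -1.47220883e-03]
```

The fourth joint has reached its limit and the tool has begun to lean outwards, which is the tilt I need for the slope. Next I'll check whether it grows and stays.

servo_tool([
  [1, 0, 0, -0.4, 0],
  [1, 0, 0, -0.4, 0],
  [1, 0, 0, -0.4, 0],
  [1, 0, 0, 0, 0],
])

```text
t: 17.2
eef_pos: [0.4639, -0.0324, 0.5899]
ee_rot: [-3.141, 0.066, 3.073]
wrist_force: [-0.4, 0.1, -3.0]
finger_gap: 0.009
gripper_force: 58.9
```

servo_tool([
  [1, 0, 0, 0.4, 0],
  [1, 0, 0, 0.4, 0],
  [1, 0, 0, 0, 0],
])

```text
t: 17.5
eef_pos: [0.4669, -0.0326, 0.546]
ee_rot: [-3.141, 0.058, 3.073]
wrist_force: [-0.4, 0.1, -2.2]
finger_gap: 0.0089
gripper_force: 58.8
```

Run:
```python
from h import *
q=state();print(q['t'],q['eef_pos'],q['ee_rot'],q['qpos'])
```

```text
17.5 [ 0.4668506  -0.03262294  0.54602332] [-3.14139328  0.05786598  3.07342129] [-6.96923230e-02  2.17725890e-01  7.94117883e-01  2.08932210e+00
 -1.11406216e-04 -1.51841097e-03]
```

servo_tool([
  [1, 0, 0, -0.9, 0],
  [1, 0, 0, -0.9, 0],
  [1, 0, 0, -0.9, 0],
])

```text
t: 17.8
eef_pos: [0.4461, -0.0312, 0.6143]
ee_rot: [-3.141, 0.122, 3.073]
wrist_force: [0.2, 0.3, -2.5]
finger_gap: 0.0085
gripper_force: 59.0
```

servo_tool([
  [1, 0, 0, -0.9, 0],
  [1, 0, 0, -0.9, 0],
  [1, 0, 0, -0.9, 0],
])

```text
t: 18.1
eef_pos: [0.4056, -0.0283, 0.6519]
ee_rot: [-3.141, 0.209, 3.073]
wrist_force: [0.7, -0.5, -2.6]
finger_gap: 0.009
gripper_force: 59.0
```

Run:
```python
from h import *
q=state();print(q['t'],q['eef_pos'],q['ee_rot'],q['qpos'])
```

```text
18.1 [ 0.40564315 -0.0283244   0.6519372 ] [-3.14119427  0.20938064  3.07341932] [-6.96425852e-02  1.56692717e-01  1.06298077e+00  2.26770339e+00
 -9.29942028e-05 -1.43716013e-03]
```

servo_tool([
  [1, 0, 0, -0.9, 0],
  [1, 0, 0, -0.9, 0],
  [1, 0, 0, -0.9, 0],
  [1, 0, 0, -0.9, 0],
  [1, 0, 0, -0.9, 0],
])

```text
t: 18.6
eef_pos: [0.3379, -0.0236, 0.7064]
ee_rot: [-3.141, 0.356, 3.074]
wrist_force: [-0.1, -0.5, -1.9]
finger_gap: 0.0087
gripper_force: 59.0
```

servo_tool([
  [1, 0, 0, -0.9, 0],
  [1, 0, 0, -0.9, 0],
])

```text
t: 18.8
eef_pos: [0.3083, -0.0215, 0.7255]
ee_rot: [-3.141, 0.415, 3.074]
wrist_force: [-0.0, -0.7, -2.8]
finger_gap: 0.0089
gripper_force: 59.0
```

Run:
```python
from h import *
q=state();print(q['t'],q['eef_pos'],q['ee_rot'],q['qpos'])
```

```text
18.8 [ 0.30834822 -0.02152121  0.72552406] [-3.14085645  0.41541213  3.07358865] [-6.95845268e-02 -4.20531633e-02  1.06939556e+00  2.26683232e+00
 -9.83553454e-05 -1.44609819e-03]
```

servo_tool([
  [1, 0, 0, -0.85, 0],
  [1, 0, 0, -0.85, 0],
  [1, 0, 0, -0.8, 0],
  [1, 0, 0, -0.8, 0],
  [1, 0, 0, 0, 0],
])

```text
t: 19.3
eef_pos: [0.2489, -0.0174, 0.757]
ee_rot: [-3.141, 0.527, 3.074]
wrist_force: [-0.5, 0.2, -3.1]
finger_gap: 0.0087
gripper_force: 59.1
```

```bash
cat >> g.py <<'E'
F=np.array([.515,-.1715,.052])
def toplate(p):
    ex,ey=fr(y0);px=ex*c+np.array([0,0,sn]);pz=-ex*sn+np.array([0,0,c]);d=np.array(p)-F;return (np.array([d@px,d@ey,d@pz])*1000).round(1)
def tplan(wps,grip=1,step=.85):
    s=state();p=np.array(s['eef_pos'],float);Rm=rot(s['ee_rot']);rows=[]
    for w in wps:
        n=max(1,int(np.ceil(np.linalg.norm(np.array(w)-p)/.05/step)))
        for i in range(n):
            t=Rm.T@(np.array(w)-p)/(n-i)/.05;r=[grip]+[float(round(v,2)) for v in t]+[0];rows.append(r);p=p+Rm@np.array(r[1:4])*.05
    for i in range(0,len(rows),5):print(json.dumps(rows[i:i+5]))
def rep():
    q=state();Rm=rot(q['ee_rot']);a=rot([0,-np.pi/6,0]);ex,ey=fr(y0)
    px=ex*c+np.array([0,0,sn]);pz=-ex*sn+np.array([0,0,c])
    print(q['t'].__round__(2),'plate mm',toplate(q['eef_pos']),'rot',q['ee_rot'].round(3),'F plate',(np.array([q['wrist_force']@px,q['wrist_force']@ey,q['wrist_force']@pz])).round(1))
    print('tool z vs -n',round(float(-Rm[:,2]@pz),4),'tool x',(Rm[:,0]@px).round(3),(Rm[:,0]@ey).round(3))
E
python3 - <<'E'
from g import *
rep();tplan([plate((.048,0,.14),F)])
print(state()['qpos'])
E
```

```text
19.3 plate mm [113.5 135.7 748.5] rot [-3.141  0.527  3.074] F plate [-2.   0.1 -2.5]
tool z vs -n 1.0 tool x -1.0 -0.0
[[1, 0.09, -0.18, 0.81, 0], [1, 0.09, -0.18, 0.81, 0], [1, 0.09, -0.18, 0.81, 0], [1, 0.09, -0.18, 0.81, 0], [1, 0.09, -0.18, 0.81, 0]]
[[1, 0.09, -0.18, 0.81, 0], [1, 0.09, -0.18, 0.81, 0], [1, 0.09, -0.18, 0.81, 0], [1, 0.09, -0.18, 0.81, 0], [1, 0.09, -0.18, 0.81, 0]]
[[1, 0.09, -0.18, 0.81, 0], [1, 0.09, -0.18, 0.81, 0], [1, 0.09, -0.18, 0.82, 0], [1, 0.09, -0.18, 0.81, 0], [1, 0.09, -0.18, 0.82, 0]]
[-6.96152173e-02 -1.50932192e-01  1.07275348e+00  2.26726369e+00
 -1.31089029e-04 -1.47165090e-03]
```

servo_tool([
  [1, 0.1, -0.18, 0.81, 0],
  [1, 0.1, -0.18, 0.81, 0],
  [1, 0.1, -0.18, 0.81, 0],
  [1, 0.1, -0.18, 0.81, 0],
  [1, 0.1, -0.18, 0.81, 0],
])

```text
t: 19.8
eef_pos: [0.3227, -0.0644, 0.5812]
ee_rot: [-3.141, 0.519, 3.073]
wrist_force: [0.7, 0.1, -2.4]
finger_gap: 0.009
gripper_force: 59.0
```

servo_tool([
  [1, 0.1, -0.18, 0.81, 0],
  [1, 0.1, -0.18, 0.81, 0],
  [1, 0.1, -0.18, 0.81, 0],
  [1, 0.1, -0.18, 0.81, 0],
  [1, 0.1, -0.18, 0.81, 0],
])

```text
t: 20.3
eef_pos: [0.3982, -0.1147, 0.393]
ee_rot: [-3.141, 0.518, 3.073]
wrist_force: [1.3, -0.3, -2.5]
finger_gap: 0.0087
gripper_force: 59.0
```

servo_tool([
  [1, 0.09, -0.18, 0.8, 0],
  [1, 0.09, -0.18, 0.8, 0],
  [1, 0.09, -0.18, 0.8, 0],
  [1, 0.09, -0.18, 0.8, 0],
  [1, 0, 0, 0, 0],
])

```text
t: 20.8
eef_pos: [0.4573, -0.1542, 0.241]
ee_rot: [3.139, 0.51, 3.071]
wrist_force: [-0.8, -0.2, -3.0]
finger_gap: 0.009
gripper_force: 59.1
```

Run:
```python
from g import *
s=snap('side','s10.png');t=snap('top','t10.png')
m=np.hstack([cv2.resize(s['img'][120:320,270:400],(390,600)),cv2.resize(t['img'][140:260,310:400],(400,533))[[*range(533)]+[532]*67]])
cv2.imwrite('pics/c8.png',np.clip(m*1.4,0,255).astype(np.uint8)[:,:,::-1])
rep()
```

```text
20.9 plate mm [ 47.6  13.2 197. ] rot [3.141 0.517 3.073] F plate [-0.9  0.2 -2.4]
tool z vs -n 1.0 tool x -1.0 0.001
```

View pics/c8.png

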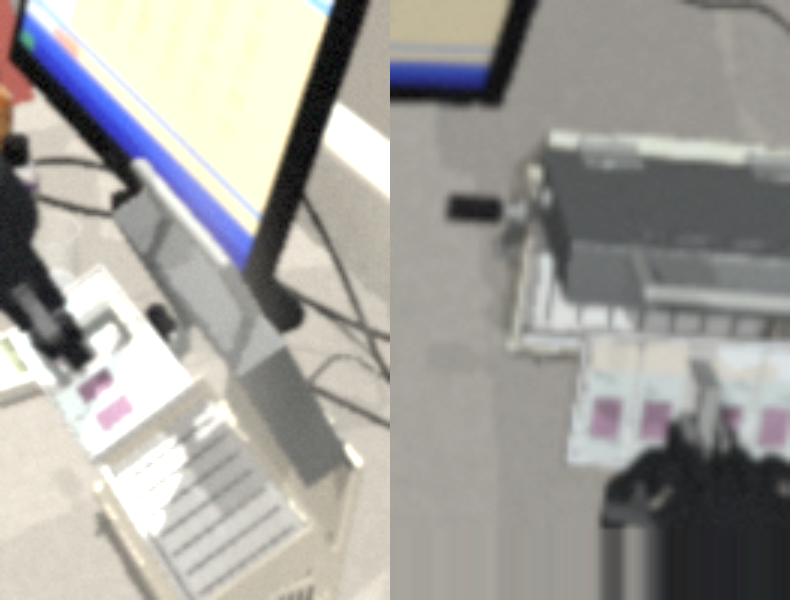

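Run:
```python
from g import *
s,t=load('side'),load('top')
ex,ey=fr(y0);pz=-ex*sn+np.array([0,0,c])
def onplane(d,u,v,h):
    o,r=ray(d,u,v);k=(F+pz*h-o)@pz/(r@pz);return toplate(o+k*r)
T=lambda x,y:(310+(x-390)/4.444,140+y/4.444);S=lambda x,y:(270+x/3,120+y/3)
for h in(.185,.190): print('UL,LL',onplane(t,*T(582,335),h),onplane(t,*T(568,465),h),'side UL, UR?',onplane(s,*S(100,265),h),onplane(s,*S(203,378),h),onplane(s,*S(97,460),h))
```

```text
UL,LL [ 90.4  76.1 185. ] [ 10.4  72.7 185. ] side UL, UR? [ 89.4  74.8 185. ] [ 97.8 -55.6 185. ] [ 16.8 -57.1 185. ]
UL,LL [ 92.8  77.1 190. ] [ 13.3  73.7 190. ] side UL, UR? [ 89.4  69.8 190. ] [ 97.8 -59.6 190. ] [ 17.4 -61.1 190. ]
```

servo_tool([
  [1, 0.02, -0.04, 0.62, 0.05],
  [1, 0.02, -0.04, 0.62, 0.05],
  [1, 0.02, -0.04, 0.62, 0.05],
  [1, 0.02, -0.04, 0.62, 0.05],
  [1, 0.02, -0.04, 0.4, 0.05],
], squeeze=40)

```text
t: 21.4
eef_pos: [0.5269, -0.1694, 0.1206]
ee_rot: [3.126, 0.521, 3.039]
wrist_force: [0.1, 0.5, -2.5]
finger_gap: 0.0088
gripper_force: 59.1
```

Run:
```python
from g import *
rep()
```

```text
21.4 plate mm [44.5  2.9 53.6] rot [3.126 0.521 3.039] F plate [-1.2  0.5 -2.2]
tool z vs -n 1.0 tool x -1.0 0.03
```

servo_tool([
  [1, 0, 0, 0.2, 0],
  [1, 0, 0, 0.2, 0],
  [1, 0, 0, 0.1, 0],
  [1, 0, 0, 0, 0],
])

```text
t: 21.8
eef_pos: [0.5385, -0.1702, 0.0993]
ee_rot: [3.126, 0.521, 3.039]
wrist_force: [-0.6, -0.7, -2.7]
finger_gap: 0.0091
gripper_force: 59.1
```

servo_tool([
  [1, 0, 0, 0.06, 0],
  [1, 0, 0, 0.06, 0],
  [1, 0, 0, 0, 0],
])

```text
t: 22.1
eef_pos: [0.5413, -0.1704, 0.0938]
ee_rot: [3.125, 0.52, 3.039]
wrist_force: [0.4, 1.3, -2.7]
finger_gap: 0.0089
gripper_force: 59.1
```

Run:
```python
from g import *
rep()
```

```text
22.1 plate mm [43.5  2.8 23.2] rot [3.125 0.52  3.039] F plate [-1.1  1.3 -2.5]
tool z vs -n 1.0 tool x -1.0 0.03
```

servo_tool([
  [1, 0, 0, 0.06, 0],
  [1, 0, 0, 0, 0],
])

```text
t: 22.3
eef_pos: [0.5427, -0.1705, 0.0909]
ee_rot: [3.125, 0.52, 3.039]
wrist_force: [-0.5, 1.1, -3.5]
finger_gap: 0.0089
gripper_force: 59.1
```

servo_tool([
  [1, 0, 0, 0.06, 0],
  [1, 0, 0, 0, 0],
])

```text
t: 22.5
eef_pos: [0.5442, -0.1706, 0.0882]
ee_rot: [3.125, 0.52, 3.039]
wrist_force: [-0.7, 0.4, -3.3]
finger_gap: 0.0086
gripper_force: 59.1
```

Run:
```python
from g import *
rep()
```

```text
22.5 plate mm [43.2  2.9 16.8] rot [3.125 0.52  3.039] F plate [-2.3  0.4 -2.5]
tool z vs -n 1.0 tool x -1.0 0.03
```

servo_tool([
  [1, 0, 0, 0.06, 0],
  [1, 0, 0, 0, 0],
])

```text
t: 22.7
eef_pos: [0.5457, -0.1707, 0.0856]
ee_rot: [3.125, 0.52, 3.039]
wrist_force: [-0.3, -0.5, -3.4]
finger_gap: 0.0086
gripper_force: 59.1
```

servo_tool([
  [1, 0, 0, 0.06, 0],
  [1, 0, 0, 0, 0],
])

```text
t: 22.9
eef_pos: [0.5471, -0.1708, 0.083]
ee_rot: [3.125, 0.52, 3.039]
wrist_force: [-0.4, 0.1, -2.4]
finger_gap: 0.0089
gripper_force: 59.1
```

servo_tool([
  [1, 0, 0, 0.04, 0],
  [1, 0, 0, 0, 0],
])

```text
t: 23.1
eef_pos: [0.548, -0.1709, 0.0817]
ee_rot: [3.125, 0.52, 3.039]
wrist_force: [-2.9, 0.3, 1.5]
finger_gap: 0.0087
gripper_force: 59.9
```

Run:
```python
from g import *
rep()
```

```text
23.1 plate mm [43.4  2.9  9.3] rot [3.125 0.52  3.039] F plate [-1.8  0.1  2.8]
tool z vs -n 1.0 tool x -1.0 0.03
```

servo_tool([
  [1, 0.06, 0, 0.01, 0],
  [1, 0.06, 0, 0, 0],
  [1, 0, 0, 0, 0],
])

```text
t: 23.4
eef_pos: [0.5446, -0.1709, 0.0797]
ee_rot: [3.126, 0.524, 3.04]
wrist_force: [-2.1, 0.5, 6.0]
finger_gap: 0.009
gripper_force: 60.4
```

servo_tool([
  [1, 0.06, 0, 0, 0],
  [1, 0, 0, 0, 0],
])

```text
t: 23.6
eef_pos: [0.542, -0.1707, 0.0782]
ee_rot: [3.126, 0.524, 3.04]
wrist_force: [-1.9, -0.3, 6.2]
finger_gap: 0.009
gripper_force: 60.4
```

servo_tool([
  [1, 0.06, 0, 0, 0],
  [1, 0, 0, 0, 0],
])

```text
t: 23.8
eef_pos: [0.5394, -0.1705, 0.0767]
ee_rot: [3.127, 0.524, 3.04]
wrist_force: [-2.8, -0.8, 6.5]
finger_gap: 0.0085
gripper_force: 60.4
```

Run:
```python
from g import *
rep()
```

```text
23.8 plate mm [33.4  2.7  9.3] rot [3.127 0.524 3.04 ] F plate [ 0.9 -0.9  7. ]
tool z vs -n 1.0 tool x -1.0 0.029
```

servo_tool([
  [1, 0.05, 0, 0, 0],
  [1, 0, 0, 0, 0],
])

```text
t: 24.0
eef_pos: [0.5377, -0.1702, 0.0757]
ee_rot: [3.127, 0.525, 3.04]
wrist_force: [-0.6, -0.1, 5.4]
finger_gap: 0.009
gripper_force: 60.3
```

servo_tool([
  [1, 0.05, 0, 0, 0],
  [1, 0, 0, 0, 0],
])

```text
t: 24.2
eef_pos: [0.5373, -0.1701, 0.0757]
ee_rot: [3.127, 0.528, 3.041]
wrist_force: [5.6, 2.4, 5.4]
finger_gap: 0.0088
gripper_force: 59.9
```

Run:
```python
from g import *
rep()
```

```text
24.2 plate mm [31.   2.9  9.5] rot [3.127 0.528 3.041] F plate [7.4 2.8 1.9]
tool z vs -n 1.0 tool x -1.0 0.028
```

Run:
```python
from g import *
q=state();Rm=rot(q['ee_rot']);ex,ey=fr(y0);px=ex*c+np.array([0,0,sn]);pz=-ex*sn+np.array([0,0,c])
M=q['ft_torque'];print('M plate',M@px,M@ey,M@pz)
```

```text
M plate 0.38588893194196505 -0.9568649725367323 0.35614547832700905
```

servo_tool([
  [1, 0, 0, 0.01, -0.1],
  [1, 0, 0, 0, -0.1],
  [1, 0, 0, 0, 0],
])

```text
t: 24.5
eef_pos: [0.5375, -0.1701, 0.0756]
ee_rot: [3.14, 0.529, 3.068]
wrist_force: [0.4, 2.8, 11.3]
finger_gap: 0.0088
gripper_force: 61.1
```

```bash
cat >> g.py <<'E'
def mom():
    q=state();ex,ey=fr(y0);px=ex*c+np.array([0,0,sn]);pz=-ex*sn+np.array([0,0,c])
    M=q['ft_torque'];print('M plate',(M@px).round(3),(M@ey).round(3),(M@pz).round(3))
E
python3 - <<'E'
from g import *
rep();mom()
E
```

```text
24.5 plate mm [31.2  2.9  9.3] rot [3.14  0.529 3.068] F plate [5.8 2.8 9.7]
tool z vs -n 1.0 tool x -1.0 0.004
M plate 0.468 -0.851 -0.395
```

servo_tool([
  [1, 0, 0, 0, 0.1],
  [1, 0, 0, 0, 0],
  [1, 0, 0, 0, 0],
])

```text
t: 24.8
eef_pos: [0.5375, -0.1701, 0.0756]
ee_rot: [3.133, 0.529, 3.055]
wrist_force: [1.8, 2.2, 12.2]
finger_gap: 0.009
gripper_force: 60.9
```

Run:
```python
from g import *
rep();mom()
s=snap('side','s11.png');t=snap('top','t11.png')
```

```text
24.8 plate mm [31.2  2.9  9.3] rot [3.133 0.529 3.055] F plate [7.5 2.3 9.7]
tool z vs -n 1.0 tool x -1.0 0.016
M plate 0.452 -0.755 -0.094
```

servo_tool([
  [1, 0, 0, -0.03, 0],
  [1, 0, 0, 0, 0],
  [0.6, 0, 0, 0, 0],
  [0.6, 0, 0, 0, 0],
  [0.6, 0, 0, 0, 0],
])

```text
t: 25.4
eef_pos: [0.533, -0.1693, 0.0734]
ee_rot: [3.132, 0.52, 3.053]
wrist_force: [0.2, -0.4, 0.2]
finger_gap: 0.0342
gripper_force: 0.0
```

servo_tool([
  [0.6, 0, 0, -0.2, 0],
  [0.6, 0, 0, -0.4, 0],
  [0.6, 0, 0, -0.6, 0],
  [0.6, 0, 0, -0.8, 0],
  [0.6, 0, 0, -0.8, 0],
])

```text
t: 25.9
eef_pos: [0.4622, -0.164, 0.1962]
ee_rot: [3.132, 0.519, 3.053]
wrist_force: [1.0, -0.7, -0.1]
finger_gap: 0.0341
gripper_force: 0.0
```

servo_tool([
  [0.6, 0, 0, -0.8, 0],
  [0.6, 0, 0, -0.8, 0],
  [0.6, 0, 0, 0, 0],
])

```text
t: 26.2
eef_pos: [0.4238, -0.1623, 0.2702]
ee_rot: [3.136, 0.528, 3.054]
wrist_force: [-0.3, 0.3, -0.3]
finger_gap: 0.0343
gripper_force: 0.0
```

Run:
```python
from g import *
rep();print(state()['qpos'])
s=snap('side','s12.png');t=snap('top','t12.png')
a=cv2.imread('pics/s11.png')[250:310,295:400].astype(int);b=cv2.imread('pics/s12.png')[250:310,295:400].astype(int)
print('changed px near plate',(abs(a-b).max(2)>40).sum())
# knob now
def blob(im,c,r=14):
    g=im.max(2);x,y=map(int,c);w=g[y-r:y+r,x-r:x+r];n,l,st,ce=cv2.connectedComponentsWithStats((w<45).astype(np.uint8))
    return [(ce[i]+[x-r,y-r],st[i][4]) for i in range(1,n) if st[i][4]>15]
print(blob(s['img'],(322,226)),blob(t['img'],(328.8,186.6)))
# fit the carrier pose: slides' pink pads in both images
for n,d in(('side',s),('top',t)):
    im=d['img'].astype(int);m=((im[...,0]-im[...,1]>25)&(im[...,2]-im[...,1]>5)).astype(np.uint8)
    k,l,st,ce=cv2.connectedComponentsWithStats(m)
    print(n,[(ce[i].round(1).tolist(),int(st[i][4])) for i in range(1,k) if st[i][4]>12 and ce[i][0]>280])
```

```text
26.2 plate mm [ 29.7   2.9 234.7] rot [3.136 0.528 3.054] F plate [-0.4  0.3 -0.1]
tool z vs -n 1.0 tool x -1.0 0.017
[-0.50901217 -0.25130459 -0.5472006   0.78829681  0.21265195 -0.36992308]
changed px near plate 1038
[(array([322.16666667, 226.16666667]), np.int32(24))] [(array([329.04444444, 186.64444444]), np.int32(45))]
side [([322.0, 276.9], 36)]
top []
```

Run:
```python
from g import *
import g
ex,ey=fr(y0);px=ex*c+np.array([0,0,sn]);pz=-ex*sn+np.array([0,0,c])
F2=F-.004*px-.0102*pz;print('F2',F2,(F2-np.array([.5591,-.1728,0]))@ex)
def on(d,u,v,h,F):
    o,r=ray(d,u,v);k=(F+pz*h-o)@pz/(r@pz);P=o+k*r-F;return (np.array([P@px,P@ey])*1000).round(1)
s,t=load('side'),load('top')
def blobs(im,lo):
    im=im.astype(int);m=((im[...,0]-im[...,1]>lo)&(im[...,2]-im[...,1]>0)).astype(np.uint8)
    k,l,st,ce=cv2.connectedComponentsWithStats(m);return [(ce[i],int(st[i][4])) for i in range(1,k) if st[i][4]>8]
rd=lambda f:cv2.imread('pics/'+f)[:,:,::-1]
for f,d,Fh,h in(('s10.png',s,F,.188),('t10.png',t,F,.188),('s12.png',s,F2,.011),('t12.png',t,F2,.011)):
  for lo in(14,22):
    print(f,lo,[(on(d,*b,h,Fh).tolist(),n) for b,n in blobs(rd(f),lo) if abs(on(d,*b,h,Fh)).max()<130])
```

```text
F2 [ 0.51663212 -0.17161116  0.04116654] -0.04245051358617697
s10.png 14 [([41.4, -10.2], 52), ([41.6, -36.3], 75)]
s10.png 22 [([43.3, -12.6], 16), ([41.9, -36.4], 61)]
t10.png 14 [([42.8, 58.0], 32), ([43.4, 31.0], 28), ([44.3, -34.7], 32)]
t10.png 22 []
s12.png 14 [([33.2, 48.8], 52), ([31.8, -16.6], 39), ([31.9, -43.7], 40)]
s12.png 22 [([33.3, 49.0], 40)]
t12.png 14 []
t12.png 22 []
```

servo_tool([
  [0.5, 0, 0, 0, 1],
  [0.5, 0, 0, 0, 1],
  [0.5, 0, 0, 0, 1],
  [0.5, 0, 0, 0, 1],
  [0.5, 0, 0, 0, 1],
])

```text
t: 26.8
eef_pos: [0.4236, -0.1613, 0.2627]
ee_rot: [2.82, 0.413, 2.383]
wrist_force: [-0.0, 0.2, -0.8]
finger_gap: 0.0427
gripper_force: 0.0
```

servo_tool([
  [0.5, 0, 0, 0, 1],
  [0.5, 0, 0, 0, 1],
  [0.5, 0, 0, 0, 1],
  [0.5, 0, 0, 0, 1],
  [0.5, 0, 0, 0, 1],
])

```text
t: 27.3
eef_pos: [0.4236, -0.1613, 0.2627]
ee_rot: [2.65, 0.169, 1.808]
wrist_force: [-0.8, -0.7, -0.6]
finger_gap: 0.0426
gripper_force: 0.0
```

servo_tool([
  [0.5, 0, 0, 0, 1],
  [0.5, 0, 0, 0, 1],
  [0.5, 0, 0, 0, 1],
  [0.5, 0, 0, 0, 0.1],
  [0.5, 0, 0, 0, 0],
])

```text
t: 27.8
eef_pos: [0.4238, -0.1615, 0.2633]
ee_rot: [2.623, -0.008, 1.488]
wrist_force: [-0.5, -0.8, 0.4]
finger_gap: 0.0426
gripper_force: 0.0
```

Run:
```python
from g import *
q=state();Rm=rot(q['ee_rot']);ex,ey=fr(y0);print(q['t'],q['eef_pos'],Rm.round(3).tolist(),q['qpos'].round(2),q['finger_gap'])
k=np.array([.583,-.050,.142])+.013*ey
tz=Rm[:,2];tcp=k+.017*tz;pre=tcp-.13*tz
print(tcp,pre);tplan([q['eef_pos']+.13*ey,pre],grip=.5)
```

```text
27.8 [ 0.42378667 -0.16145298  0.26332819] [[0.082, 0.865, 0.494], [0.997, -0.076, -0.034], [0.008, 0.496, -0.869]] [-0.51 -0.24 -0.55  0.78  0.21  1.2 ] 0.042642848839537846
[ 0.59228968 -0.03760477  0.12723508] [ 0.52800577 -0.03320982  0.24014329]
[[0.5, 0.65, -0.01, -0.0, 0], [0.5, 0.65, -0.01, -0.0, 0], [0.5, 0.65, -0.01, -0.0, 0], [0.5, 0.65, -0.01, -0.0, 0], [0.5, 0.04, 0.47, 0.45, 0]]
[[0.5, 0.04, 0.48, 0.45, 0], [0.5, 0.04, 0.47, 0.45, 0]]
```

servo_tool([
  [0.5, 0.65, -0.01, 0, 0],
  [0.5, 0.65, -0.01, 0, 0],
  [0.5, 0.65, -0.01, 0, 0],
  [0.5, 0.65, -0.01, 0, 0],
  [0.5, 0.04, 0.47, 0.45, 0],
])

```text
t: 28.3
eef_pos: [0.4637, -0.0289, 0.2574]
ee_rot: [2.62, -0.008, 1.494]
wrist_force: [1.5, -0.7, -0.6]
finger_gap: 0.0426
gripper_force: 0.0
```

servo_tool([
  [0.5, 0.04, 0.48, 0.45, 0],
  [0.5, 0.04, 0.47, 0.45, 0],
  [0.5, 0, 0, 0, 0],
])

```text
t: 28.6
eef_pos: [0.5311, -0.0335, 0.2397]
ee_rot: [2.623, -0.007, 1.489]
wrist_force: [-0.7, 1.0, 0.1]
finger_gap: 0.0425
gripper_force: 0.0
```

Run:
```python
from g import *
snap('side','s13.png');snap('top','t13.png')
q=state();print(q['t'],q['eef_pos'],q['qpos'].round(2),q['wrist_force'])
tplan([(.5923,-.0376,.1272)],grip=.5,step=.45)
```

```text
28.7 [ 0.52828506 -0.03378747  0.2399548 ] [-0.06 -0.11 -0.53  0.64 -0.    1.59] [0.01051102 0.38844374 0.56281349]
[[0.5, 0.0, -0.0, 0.43, 0], [0.5, 0.0, -0.0, 0.43, 0], [0.5, 0.0, -0.0, 0.43, 0], [0.5, 0.0, -0.0, 0.43, 0], [0.5, 0.01, -0.0, 0.44, 0]]
[[0.5, 0.0, -0.0, 0.43, 0]]
```

servo_tool([
  [0.5, 0, 0, 0.43, 0],
  [0.5, 0, 0, 0.43, 0],
  [0.5, 0, 0, 0.43, 0],
  [0.5, 0, 0, 0, 0],
])

```text
t: 29.1
eef_pos: [0.5591, -0.0363, 0.1831]
ee_rot: [2.625, -0.008, 1.487]
wrist_force: [-0.4, 0.1, -0.4]
finger_gap: 0.0425
gripper_force: 0.0
```

servo_tool([
  [0.5, 0, 0, 0.3, 0],
  [0.5, 0, 0, 0, 0],
])

```text
t: 29.3
eef_pos: [0.5672, -0.0368, 0.1721]
ee_rot: [2.623, -0.008, 1.486]
wrist_force: [-0.7, 0.3, -0.4]
finger_gap: 0.0425
gripper_force: 0.0
```

servo_tool([
  [0.5, 0, 0, 0.3, 0],
  [0.5, 0, 0, 0, 0],
])

```text
t: 29.5
eef_pos: [0.5749, -0.0373, 0.1594]
ee_rot: [2.622, -0.008, 1.486]
wrist_force: [-0.8, -0.2, 0.1]
finger_gap: 0.0425
gripper_force: 0.0
```

servo_tool([
  [0.5, 0, 0, 0.3, 0],
  [0.5, 0, 0, 0.3, 0],
  [0.5, 0, 0, 0, 0],
])

```text
t: 29.8
eef_pos: [0.5898, -0.0383, 0.133]
ee_rot: [2.623, -0.009, 1.486]
wrist_force: [0.0, 0.3, -0.2]
finger_gap: 0.0424
gripper_force: 0.0
```

servo_tool([
  [0.5, 0, -0.09, -0.02, 0],
  [0.5, 0, -0.09, -0.05, 0],
  [0.5, 0, -0.09, -0.05, 0],
])

```text
t: 30.1
eef_pos: [0.5757, -0.037, 0.133]
ee_rot: [2.619, -0.009, 1.486]
wrist_force: [2.5, -0.1, 2.6]
finger_gap: 0.0427
gripper_force: 1.6
```

servo_tool([
  [0.5, 0, -0.09, -0.05, 0],
  [0.5, 0, -0.09, -0.05, 0],
])

```text
t: 30.3
eef_pos: [0.5669, -0.0363, 0.134]
ee_rot: [2.616, -0.009, 1.486]
wrist_force: [1.7, -0.9, 8.2]
finger_gap: 0.0423
gripper_force: 4.0
```

servo_tool([
  [0.5, 0, -0.09, -0.05, 0],
  [0.5, 0, -0.09, -0.05, 0],
])

```text
t: 30.5
eef_pos: [0.5569, -0.0354, 0.1341]
ee_rot: [2.616, -0.009, 1.486]
wrist_force: [0.5, -1.1, 9.0]
finger_gap: 0.0427
gripper_force: 4.3
```

Run:
```python
from g import *
s=snap('side','s14.png');t=snap('top','t14.png')
for a,b,R in(('s13','s14',(slice(160,245),slice(305,365))),('t13','t14',(slice(160,215),slice(340,410)))):
    x=cv2.imread(f'pics/{a}.png').astype(int)[R];y=cv2.imread(f'pics/{b}.png').astype(int)[R];print(a,(abs(x-y).max(2)>40).sum())
q=state();print(q['t'],q['eef_pos'],q['wrist_force'])
```

```text
s13 920
t13 192
30.6 [ 0.55637165 -0.03540184  0.1340331 ] [-1.99836498 -0.29024709  9.30844409]
```

servo_tool([
  [0.5, 0, -0.1, -0.05, 0],
  [0.5, 0, -0.1, -0.04, 0],
  [0.5, 0, -0.1, -0.04, 0],
])

```text
t: 30.9
eef_pos: [0.5397, -0.034, 0.1314]
ee_rot: [2.618, -0.009, 1.486]
wrist_force: [0.2, -0.5, 5.1]
finger_gap: 0.0431
gripper_force: 2.1
```

servo_tool([
  [0.5, 0, -0.1, -0.03, 0],
  [0.5, 0, -0.1, -0.03, 0],
  [0.5, 0, -0.1, -0.03, 0],
])

```text
t: 31.2
eef_pos: [0.5229, -0.0324, 0.1257]
ee_rot: [2.622, -0.009, 1.486]
wrist_force: [-0.9, 0.6, 0.3]
finger_gap: 0.0428
gripper_force: 0.0
```

Run:
```python
from g import *
s=snap('side','s15.png');t=snap('top','t15.png')
for a,b,R in(('s14','s15',(slice(160,245),slice(305,365))),('t14','t15',(slice(160,215),slice(340,410)))):
    x=cv2.imread(f'pics/{a}.png').astype(int)[R];y=cv2.imread(f'pics/{b}.png').astype(int)[R];print(a,(abs(x-y).max(2)>40).sum())
q=state();print(q['t'],q['eef_pos'],q['wrist_force'])
```

```text
s14 1464
t14 311
31.3 [ 0.5225898  -0.03241338  0.12541919] [ 0.00433177  0.40580313 -0.08792474]
```

servo_tool([
  [0.5, 0.1, 0, -0.6, 0],
  [0.5, 0.2, 0, -0.8, 0],
  [0.5, 0.3, 0, -0.8, 0],
  [0.5, 0.5, 0, -0.6, 0],
  [0.5, 0.8, 0, 0, 0],
])

```text
t: 31.8
eef_pos: [0.463, 0.0669, 0.2532]
ee_rot: [2.614, -0.011, 1.483]
wrist_force: [1.5, -0.4, 0.1]
finger_gap: 0.0425
gripper_force: 0.0
```

servo_tool([
  [0.5, 0.8, 0, 0, 0],
  [0.5, 0, 0, 0, 0],
  [0.5, 0, 0, 0, 0],
  [0.5, 0, 0, 0, 0],
  [0.5, 0, 0, 0, 0],
])

```text
t: 32.3
eef_pos: [0.4659, 0.1056, 0.2486]
ee_rot: [2.622, -0.008, 1.484]
wrist_force: [-0.1, -0.4, -0.0]
finger_gap: 0.0427
gripper_force: 0.0
```

servo_tool([
  [0.5, 0, 0, 0, 0],
  [0.5, 0, 0, 0, 0],
  [0.5, 0, 0, 0, 0],
  [0.5, 0, 0, 0, 0],
  [0.5, 0, 0, 0, 0],
])

```text
t: 32.8
eef_pos: [0.466, 0.1067, 0.2489]
ee_rot: [2.621, -0.009, 1.486]
wrist_force: [0.3, -0.9, 0.0]
finger_gap: 0.0426
gripper_force: 0.0
```

servo_tool([
  [0.5, 0, 0, 0, 0],
  [0.5, 0, 0, 0, 0],
  [0.5, 0, 0, 0, 0],
  [0.5, 0, 0, 0, 0],
  [0.5, 0, 0, 0, 0],
])

```text
t: 33.3
eef_pos: [0.466, 0.1069, 0.2488]
ee_rot: [2.621, -0.009, 1.486]
wrist_force: [-0.1, 1.0, 0.5]
finger_gap: 0.0426
gripper_force: 0.0
```

Run:
```python
from g import *
for n in range(1):
    s=snap('side','s16.png');t=snap('top','t16.png')
def cmp(a,b,x0,x1,y0_,y1):
    A=cv2.GaussianBlur(cv2.imread('pics/'+a),(3,3),0).astype(int)[y0_:y1,x0:x1];B=cv2.GaussianBlur(cv2.imread('pics/'+b),(3,3),0).astype(int)[y0_:y1,x0:x1]
    return (abs(A-B).max(2)>30).mean().round(3), abs(A-B).mean().round(1)
print('vs shut start: side',cmp('side1.png','s16.png',282,390,225,330),'top',cmp('top1.png','t16.png',320,412,165,250))
print('ref (open) side',cmp('side1.png','s8.png',282,390,225,330),'top',cmp('top1.png','t8.png',320,412,165,250))
q=state();print(q['t'],q['eef_pos'],q['wrist_force'])
```

```text
vs shut start: side (np.float64(0.0), np.float64(4.1)) top (np.float64(0.005), np.float64(3.4))
ref (open) side (np.float64(0.362), np.float64(25.4)) top (np.float64(0.147), np.float64(15.3))
33.4 [0.46598519 0.10683985 0.24885414] [-0.35218279  0.36542631  0.07924224]
```

```bash
python3 -c "
from cell import sign_off;print(sign_off())"
```

```text
the job is handed in; nothing more can be done
None
```

I handed the job in at about 33 s: the cover looks shut exactly as at the start, and the carrier was square against the ledge, within about 3 mm by camera, when I let go. I couldn't see it under the closed cover, and the hand-in gave no verdict.

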